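# Transfer a shackle carrier to the next storage rail

## Task

Slide the hanging shackle carrier along the first rail to its end stop, where the guard strip ends, lift it over the stops of both rails and lower it onto the second rail short of the notch. Then slide it along the second rail until it drops fully home in the parking notch, and leave it hanging there, upright and released. Work by feel: never let the carrier press or knock on the rails, stops or guard with more than about 20 N, and leave the things lying around where they are.

Things in the scene. Friction and masses are not known exactly. Their poses are not given: they have to be found in the camera images.
- carrier: Dark steel C-hanger with a shackle fixed below, 0.5-0.8 kg. Origin: centre of the beam underside that rests on the rail. x across, y along rail, z up. Beam x -16..30, y -20..20, z 0..8 mm. Rail runs between front leg (x -16..-8, to z -70) and rear nose (x 8..14, to z -14), 3 mm play each side; foot joins the leg below (open side +x): lift 50 mm at most over a rail. Shackle bottom z -158.
- carrier_tab (a point): Centre of the upright grip tab on the carrier's beam, 35 mm above the carrier's origin, same axes. Tab: 12 mm in x, 24 mm in y (along the rail), 54 mm tall (27 mm above and below this point).
- stand_a: Fixed grey post with the first rail. Origin on the work surface straight below the rail's centre line; y along the rail to its free end, x across, z up. Rail: steel bar, x -5..5, top z 200, 16 mm high, y -150..110 mm. Post y -180..-150, top z 216.
- stop_a (a point): First rail's end stop: the point on its carrier-side face, level with the rail top, axes of stand_a (y 104, z 200). Plate 6 mm thick, as wide as the rail, rises 15 mm above the rail top. The carrier touches it when its origin is 20 mm before this point.
- guard_end (a point): Free end of the guard strip of the first rail, centre of its underside (stand_a x 24, y 56, z 212). Strip x 18..30, z 212..216, from the post to here; it overhangs the rear of the carrier's beam (4 mm above it), so the carrier can be lifted only when its origin is over 20 mm beyond this point along y.
- stand_b: Fixed grey post holding the second rail (no guard). Origin on the work surface straight below the rail's centre line; y along the rail from its free end to the post (y 160..190, top z 216), x across, z up. Rail: steel bar x -5..5, top z 200. It is clamped firmly, but shifted along y by an UNMEASURED s, -20..20 mm. End stop at y -110+s to -104+s, 15 mm above the rail top.
- notch_nominal (a point): Where the parking notch's centre would be, at rail-top height, if s were 0 (stand_b y 50, z 200): the true notch is up to 20 mm away along y, found by feel or sight. Square-edged recess in the rail top, 46 mm long (beam: 40), 7 mm deep, so a carrier's origin is at z 200 on the rail top, 193 in the notch.
- tray: Bystander: loose open sheet-metal tray 90 x 100 x 40 mm; origin centre of underside.
- carton: Bystander: loose cardboard box 80 x 100 x 50 mm; origin centre of underside.
- eyebolt: Bystander: loose steel eye bolt lying flat, 96 mm long, 12 mm thick; origin where ring and shank meet, on its underside.
Mind the look-alikes: they are no part of the job. There is more than one size of the carrier; the one meant has the size given above.

How it is judged:
On the way, in this order (a step that is already met when the one before it is completed fails the run):
1. the carrier, still resting on the first rail, has been slid out from under the guard to the end stop (origin beyond y 74 mm of stand_a) (y of carrier in the frame of stand_a between 0.074 and 0.09 m and z of carrier in the frame of stand_a below 0.208 m), for 0.1 s.
2. the carrier rests on the top of the second rail, between end stop and notch (y of carrier in the frame of stand_b between -0.11 and 0.03 m and x of carrier in the frame of stand_b between -0.007 and 0.007 m and z of carrier in the frame of stand_b between 0.196 and 0.205 m), for 0.3 s.
At the end, for the whole second after the job is handed in: The carrier hangs at rest and released in the parking notch of the second rail: its origin 189 to 196 mm high (in the notch: 193) and 24 to 76 mm along y of stand_b, within 7 mm of the rail's centre line, tilted less than 0.08 rad (z of carrier in the frame of stand_b between 0.189 and 0.196 m and y of carrier in the frame of stand_b between 0.024 and 0.076 m and x of carrier in the frame of stand_b between -0.007 and 0.007 m and angle between carrier's own z axis and vertical below 0.08 rad and linear speed of carrier below 0.02 m/s); the robot touches nothing.
It fails at once if the carrier presses or knocks on the first rail, its stop or guard with more than 35 N (contact force between carrier and stand_a above 35 N).
It fails at once if the carrier presses or knocks on the second rail or its stop with more than 35 N (contact force between carrier and stand_b above 35 N).
It fails at once if a bystander is moved by more than 20 mm (distance of any of tray, carton, eyebolt from where it was at the start of the episode above 0.02 m).
It also fails if it takes over 64 s, if anything falls off the work surface, if the arm or the gripper's body presses on something with over 40 N, if the wrist force passes 120 N, or if a joint passes its speed limit or range.

## Robot

A 7-joint arm with a two-finger parallel gripper is mounted at the origin on the work surface. World frame = base frame: x ahead of the robot, y to its left, z up, the work surface at z = 0. Lengths are in m, angles in rad, forces in N, time in s.
With the tool pointing down it reaches from about 0.425 to 0.8 m from the base axis. Payload 8.3 kg.
Tool frame: the origin (TCP) lies on the centre line of the jaws, within the pads' length; the fingertips stand 25 mm ahead of it and the grasp point (between the pads) lies 6 mm ahead of it (tip_reach is the distance from the TCP to the fingertips, in m); z points along the fingers, y is the direction in which the jaws open and shut (so a half turn about z gives the same grasp; the last joint's range is limited). The gripper opens to 85 mm and grips with 20 to 120 N. Pads are 22 mm wide; open, the fingers measure 114 mm over their backs; the gripper's body (76 mm by 85 mm) begins 54 mm behind the grasp point. The pads swing forward as they close: fully open they stand 13 mm farther back than shut.
Start: joints at [1.191, 0.383, 0.016, 1.37, -0.006, 1.388, -0.046], TCP at [0.195, -0.594, 0.256] pointing down, gripper open.
Joint ranges: [-2.95, 2.95], [-0.25, 2.06], [-1.52, 1.56], [0.18, 2.33], [-1.44, 4.58], [0.02, 2.06], [-3.01, 3.01]. Speed limits (rad/s): [2.39, 2.39, 3.01, 3.01, 3.14, 3.14, 3.14].

## Interface

Orientations are given as a unit quaternion [x, y, z, w].
In Python, from bench import * gives the robot as it stands. The module is installed in compiled form; this text tells all that it offers.
- The arm moves only by the shell command python3 -m pendant 'ROWS' [FORCE]. ROWS is JSON, a list of rows, each a list of 3 entries, a list of its own where there are three numbers: the closure, from -1 (fully open) to 1 (shut), so that 0 is half open, then the shift along the tool's x, y, z in cm, then the turn, a rotation vector about the tool's x, y, z in degrees. In form: [[claw, [dx, dy, dz], [ax, ay, az]], ...]. A call has exactly 8 rows; each row is the pose to reach, as a shift and turn from the pose commanded when the call began, along the tool's axes at that moment; what a row does not reach only later rows make up. A row lasts 1/12 s, in which the tool goes at most 41.7 mm and 7.16 degrees, less where a joint would pass 70% of its speed; a pose out of reach is approached as far as the arm can. A call with a gripper value outside its range is refused whole. The fingers move at their own pace and stop on an object; FORCE is the grip in N (left out, the last holds). Time passes only in rows, so rows that repeat a pose let the fingers close, or fill a call up. It gives the time, the measured TCP pose, the force and the opening at its end, in the units of the state.
- get_obs(): the state, without advancing time (a new reading comes with each control period).
- read_camera(name): name is "scene" or "top"; returns a dict with "color" (400x640x3 uint8, blue, green, red), "fx", "fy", "cx", "cy" (pixels), "k1" (the pictures are not rectified: a ray, as slopes to the right and down, at radius r is drawn at 1 + k1 r^2 times it, then the intrinsics apply), "R" (3x3) and "t" (3): a world point X has camera coordinates R X + t. Camera axes: x right, y down, z forward; pixel columns grow to the right and rows downward; lengths in m; the calibration is good to about 2 mm. A picture is of the moment at which its call begins. There is no depth.
- hand_in(): hands the job in, once; it reports no verdict.
The state is a dict: "t": time; "joint_pos": joint angles; "joint_velocities": joint speeds; "joint_torque": joint torques, N m; "eef_pos": TCP position; "tcp_rot": TCP orientation; "wrist_force": force on the tool from outside, world axes, zero at the start; "ft_torque": the same for the moment, N m; "opening": finger opening in m.
Only numpy, scipy, OpenCV 4.12 (cv2) and the standard library are available. Lean on these libraries where they do the work, as an engineer would, in place of code of your own. Each camera call takes 0.05 s, during which the arm holds its last target.

## Working session

There is one attempt and no reset: what is moved stays moved. The work goes in short steps, Python scripts to look and compute and a shell command to move; the robot and the scene stay as the last step left them, time stands still between calls to the robot, and variables do not carry over. Pictures are saved under pics/ and viewed, and the job is handed in when it is done.

```bash
ls; mkdir -p pics; cat > h.py <<'E'
from bench import *
import numpy as np, cv2, json
def snap(n,tag):
    c=read_camera(n); cv2.imwrite(f'pics/{tag}.png',c['color'])
    np.savez(f'pics/{tag}.npz',**c); return c
E
python3 - <<'E'
from h import *
print(get_obs())
for n in('scene','top'):
    c=snap(n,n+'0'); print({k:v for k,v in c.items() if k!='color'})
E
```

```text
pics
{'t': 0.0, 'joint_pos': array([ 1.19106233,  0.38425702,  0.01638125,  1.37117395, -0.00628951,
        1.38817336, -0.04649   ]), 'joint_velocities': array([ 7.66896120e-05, -1.51213504e-03,  7.94846545e-04,  9.54448526e-05,
       -4.38335099e-04,  8.79824160e-04, -2.80643092e-04]), 'joint_torque': array([-2.87727380e-04, -6.27598572e+01,  8.43694825e-01, -3.71816182e+01,
        1.64389168e-02,  1.41876057e-02, -2.06791265e-05]), 'eef_pos': array([ 0.19461125, -0.59345223,  0.25525814]), 'tcp_rot': array([ 9.87472346e-01,  1.57789114e-01, -1.79004490e-04, -9.64518554e-04]), 'wrist_force': array([ 0.68394863, -0.27395104,  0.26753745]), 'ft_torque': array([-0.00095678, -0.04279356, -0.06791193]), 'opening': 0.08512910681953591}
{'fx': 475.8112575498697, 'fy': 475.8112575498697, 'cx': 318.67951404394836, 'cy': 202.2414782517493, 'k1': -0.13249669662524044, 'R': array([[-0.80889714,  0.58791487,  0.00644332],
       [ 0.48618463,  0.67501127, -0.55496332],
       [-0.3306205 , -0.4457756 , -0.83184987]]), 't': array([ 0.47884568, -0.06880025,  1.53381916])}
{'fx': 448.4550409492898, 'fy': 448.4550409492898, 'cx': 314.8145347926101, 'cy': 199.02312857061932, 'k1': -0.028928079664466408, 'R': array([[ 0.00721384, -0.99969301,  0.02370316],
       [-0.99072312, -0.01036188, -0.13550027],
       [ 0.13570429, -0.0225058 , -0.99049373]]), 't': array([-0.17216977,  0.54534973,  1.14152487])}
```

View pics/scene0.png

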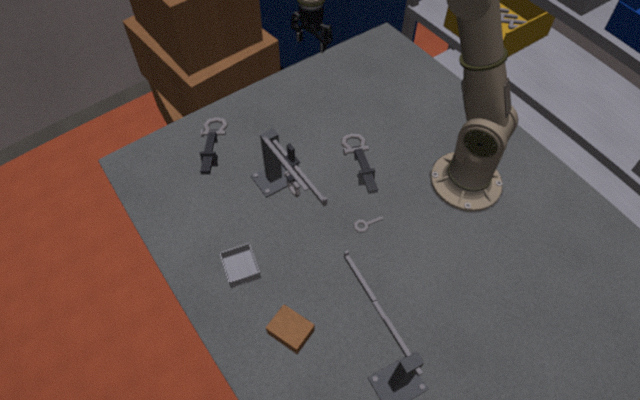

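View pics/top0.png

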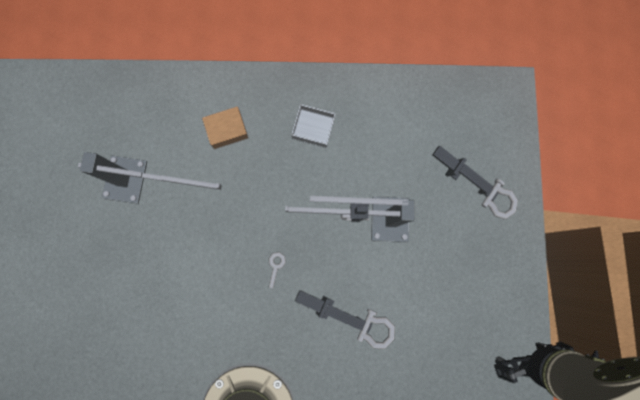

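```bash
cat >> h.py <<'E'
def crop(tag,x,y,w,h,s,out):
    im=cv2.imread(f'pics/{tag}.png')[y:y+h,x:x+w]
    im=cv2.resize(im,None,fx=s,fy=s,interpolation=cv2.INTER_CUBIC)
    im=cv2.convertScaleAbs(im,alpha=1.5,beta=15)
    for gx in range((x+9)//10*10,x+w,10):
        cv2.line(im,((gx-x)*s,0),((gx-x)*s,8 if gx%50 else 18),(0,255,255),1)
        if gx%20==0: cv2.putText(im,str(gx),((gx-x)*s,20),0,.4,(0,255,255),1)
    for gy in range((y+9)//10*10,y+h,10):
        cv2.line(im,(0,(gy-y)*s),(8,(gy-y)*s),(0,255,255),1)
        if gy%20==0: cv2.putText(im,str(gy),(10,(gy-y)*s+4),0,.4,(0,255,255),1)
    cv2.imwrite(f'pics/{out}.png',im)
C={}
def cam(n):
    if n not in C: C[n]=dict(np.load(f'pics/{n}0.npz'))
    return C[n]
def ray(n,u,v):
    c=cam(n); d=np.array([(u-c['cx'])/c['fx'],(v-c['cy'])/c['fy']]); s=d.copy()
    for _ in range(20): s=d/(1+c['k1']*(s@s))
    D=c['R'].T@np.array([s[0],s[1],1]); return -c['R'].T@c['t'],D/np.linalg.norm(D)
def atz(n,u,v,z):
    o,d=ray(n,u,v); return o+d*(z-o[2])/d[2]
def tri(p,q):  # top px, scene px
    A=np.zeros((3,3));b=np.zeros(3)
    R=[ray('top',*p),ray('scene',*q)]
    for o,d in R:
        M=np.eye(3)-np.outer(d,d);A+=M;b+=M@o
    X=np.linalg.solve(A,b)
    return X,[float(np.linalg.norm((np.eye(3)-np.outer(d,d))@(X-o))) for o,d in R]
def proj(n,X):
    c=cam(n); p=c['R']@np.asarray(X)+c['t']; s=p[:2]/p[2]; s=s*(1+c['k1']*(s@s))
    return np.array([c['fx']*s[0]+c['cx'],c['fy']*s[1]+c['cy']])
E
python3 - <<'E'
from h import *
crop('top0',275,180,150,70,5,'tA'); crop('top0',70,140,160,70,5,'tB')
crop('scene0',240,120,100,100,6,'sA'); crop('scene0',330,240,110,150,5,'sB')
E
```

```text
(no output)
```

View pics/tA.png

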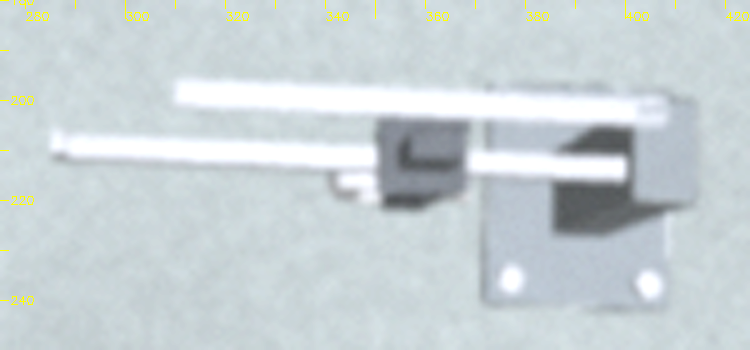

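View pics/tB.png

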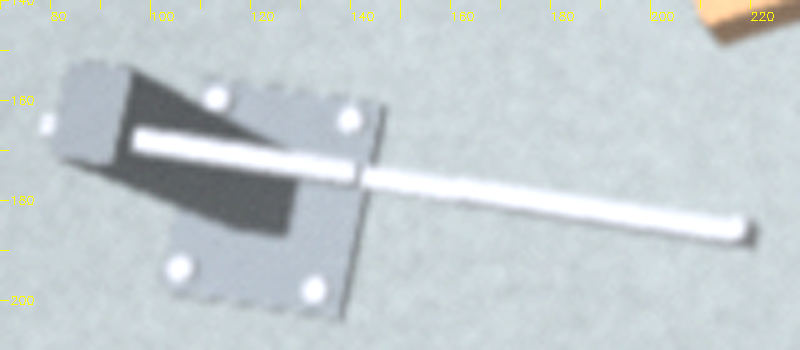

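View pics/sA.png

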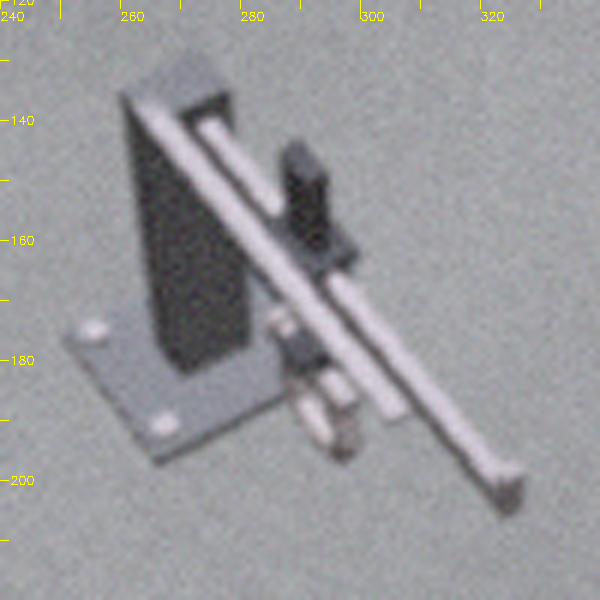

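View pics/sB.png

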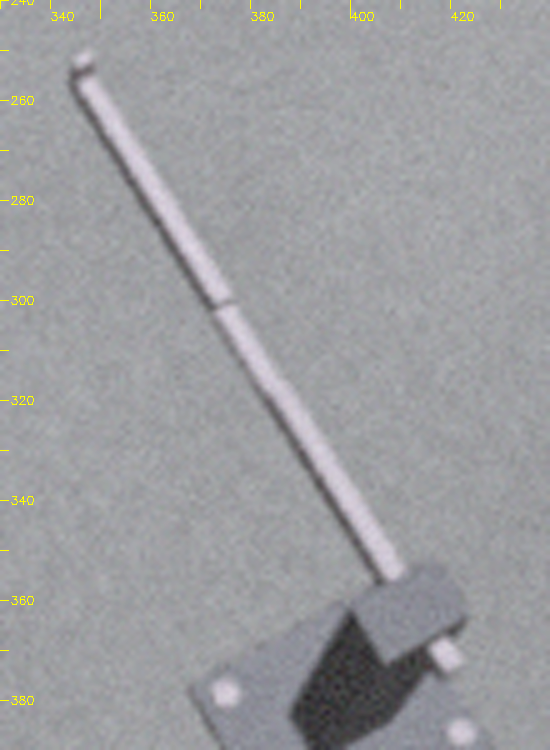

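```bash
python3 - <<'E'
from h import *
from scipy.optimize import least_squares
for n in('top','scene'): print(n,-cam(n)['R'].T@cam(n)['t'])
P=lambda n,p,z:print(n,p,atz(n,*p,z).round(4))
print('A: stop far end top', tri((285.5,208.8),(325,198)))
print('guard end', tri((310,198.3),(305,188)))
print('tab top', tri((357,207),(288,143.5)))
for p in((300,209.6),(330,210.8),(380,212.6),(398,213.4)):P('top',p,.2)
for p in((274,141),(283,152),(300,172),(320,195.5)):P('scene',p,.2)
for p in((374.5,181),):P('top',p,0)
print('B: notch edge',tri((141,174),(371.5,301)))
print('B free end',tri((218.5,186),(343.5,250)))
for p in((98,168),(120,171),(160,177.5),(200,183.5),(215,186)):P('top',p,.2)
for p in((346,255.5),(360,280),(373,301),(390,326),(408,355)):P('scene',p,.2)
P('scene',(384,317),.2)
E
```

```text
top [ 0.38662277 -0.14077514  1.20864924]
scene [0.92789859 0.44865961 1.23464029]
A: stop far end top (array([ 0.50074556, -0.09869367,  0.21431511]), [0.0007655137156395233, 0.0007655137156395522])
guard end (array([ 0.52503561, -0.1534083 ,  0.21639129]), [0.0012704106388453159, 0.0012704106388452202])
tab top (array([ 0.50204995, -0.25390116,  0.28283113]), [0.005907616334724293, 0.005907616334724499])
top (300, 209.6) [ 0.5003 -0.1304  0.2   ]
top (330, 210.8) [ 0.4983 -0.1983  0.2   ]
top (380, 212.6) [ 0.4952 -0.312   0.2   ]
top (398, 213.4) [ 0.4938 -0.3531  0.2   ]
scene (274, 141) [ 0.4965 -0.3515  0.2   ]
scene (283, 152) [ 0.4982 -0.3022  0.2   ]
scene (300, 172) [ 0.4997 -0.2159  0.2   ]
scene (320, 195.5) [ 0.5013 -0.1211  0.2   ]
top (374.5, 181) [ 0.6039 -0.3318  0.    ]
B: notch edge (array([0.58126614, 0.20730982, 0.24137038]), [0.014743317403983639, 0.014743317403983623])
B free end (array([0.55251056, 0.05082131, 0.21274886]), [0.0030076105613171997, 0.0030076105613172774])
top (98, 168) [0.5911 0.3317 0.2   ]
top (120, 171) [0.5846 0.2809 0.2   ]
top (160, 177.5) [0.5705 0.1889 0.2   ]
top (200, 183.5) [0.5577 0.0975 0.2   ]
top (215, 186) [0.5523 0.0633 0.2   ]
scene (346, 255.5) [0.5544 0.0594 0.2   ]
scene (360, 280) [0.5674 0.1305 0.2   ]
scene (373, 301) [0.5762 0.1898 0.2   ]
scene (390, 326) [0.5834 0.2593 0.2   ]
scene (408, 355) [0.5944 0.3338 0.2   ]
scene (384, 317) [0.5806 0.2348 0.2   ]
```

```bash
cat >> h.py <<'E'
def T(o,phi): 
    c,s=np.cos(phi),np.sin(phi); return lambda p: np.array([o[0]+c*p[0]-s*p[1],o[1]+s*p[0]+c*p[1],p[2]])
def box(x0,x1,y0,y1,z0,z1):
    return [(x,y,z) for x in(x0,x1) for y in(y0,y1) for z in(z0,z1)]
ED=[(0,1),(2,3),(4,5),(6,7),(0,2),(1,3),(4,6),(5,7),(0,4),(1,5),(2,6),(3,7)]
def overlay(n,tag,boxes,x,y,w,h,s,out):
    im=cv2.imread(f'pics/{tag}.png')[y:y+h,x:x+w]
    im=cv2.resize(im,None,fx=s,fy=s,interpolation=cv2.INTER_CUBIC)
    im=cv2.convertScaleAbs(im,alpha=1.5,beta=15)
    for t,b,col in boxes:
        q=[((proj(n,t(np.array(p)/1000))-[x,y]+.5)*s) for p in box(*b)]
        for i,j in ED: cv2.line(im,tuple(int(v) for v in q[i]),tuple(int(v) for v in q[j]),col,1,cv2.LINE_AA)
    cv2.imwrite(f'pics/{out}.png',im)
A0=np.array([.4990,-.2087]); PA=-.0253
B0=np.array([.5697,.1742]); PB=-.1448; S=-14.7
TA=T(A0,PA)
def TB(p): return T(B0,PB)(p)
def SA(): return [(TA,(-5,5,-150,110,184,200),(0,255,0)),(TA,(-5,5,104,110,200,215),(0,0,255)),(TA,(18,30,-150,56,212,216),(255,255,0))]
def SB(): return [(TB,(-5,5,-110+S,160,184,200),(0,255,0)),(TB,(-5,5,-110+S,-104+S,200,215),(0,0,255)),(TB,(-5,5,27+S,73+S,193,200),(255,0,255))]
def CA(y,z=0,t=TA,dx=0): return [(t,(-16+dx,30+dx,y-20,y+20,200+z,208+z),(255,0,255)),(t,(-6+dx,6+dx,y-12,y+12,208+z,262+z),(0,128,255)),(t,(-16+dx,-8+dx,y-20,y+20,130+z,200+z),(128,128,0))]
E
python3 - <<'E'
from h import *
# B0: line through free end (.5525,.0508)& direction; print y_B of post contact
# carrier y from top beam edges at z=.208
for p in((350,211),(368.5,211)): print(atz('top',*p,.208))
Y=np.mean([atz('top',u,211,.208)[1] for u in(350,368.5)])
yA=(Y-A0[1])*1000; print(yA)
overlay('top','top0',SA()+CA(yA),275,180,150,70,5,'otA')
overlay('scene','scene0',SA()+CA(yA),240,120,100,100,6,'osA')
overlay('top','top0',SB(),70,140,160,70,5,'otB')
overlay('scene','scene0',SB(),330,240,110,150,5,'osB')
E
```

```text
[ 0.49735783 -0.24286513  0.208     ]
[ 0.49776141 -0.28463286  0.208     ]
-55.048997082080106
```

View pics/otA.png

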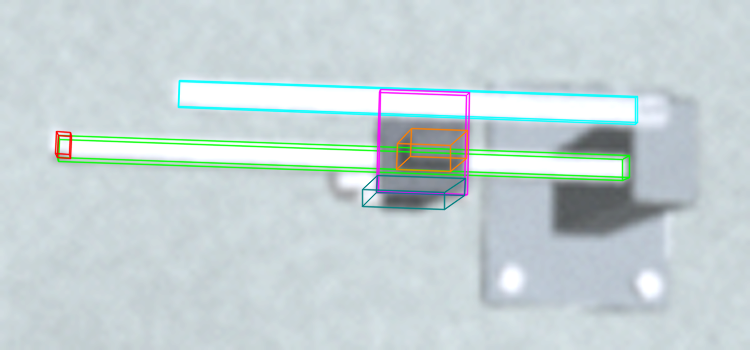

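View pics/osA.png

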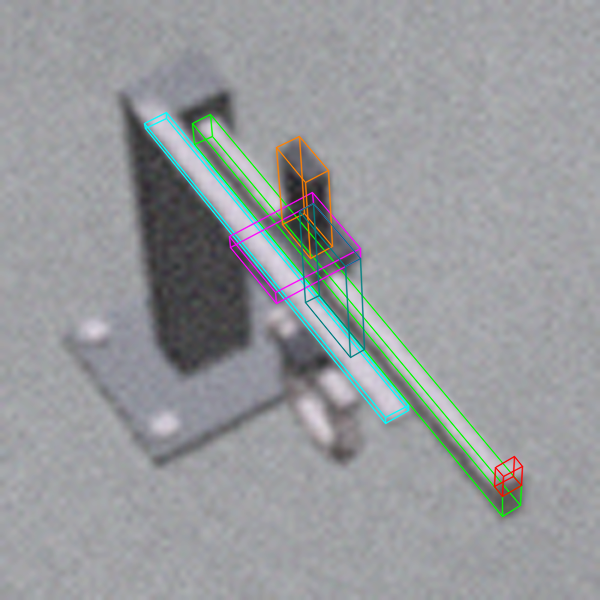

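View pics/otB.png

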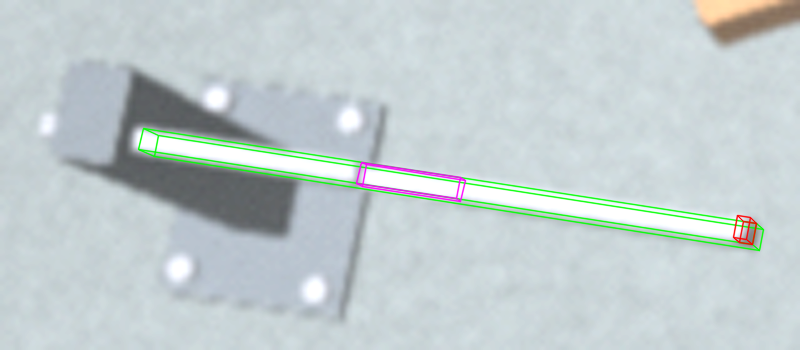

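View pics/osB.png

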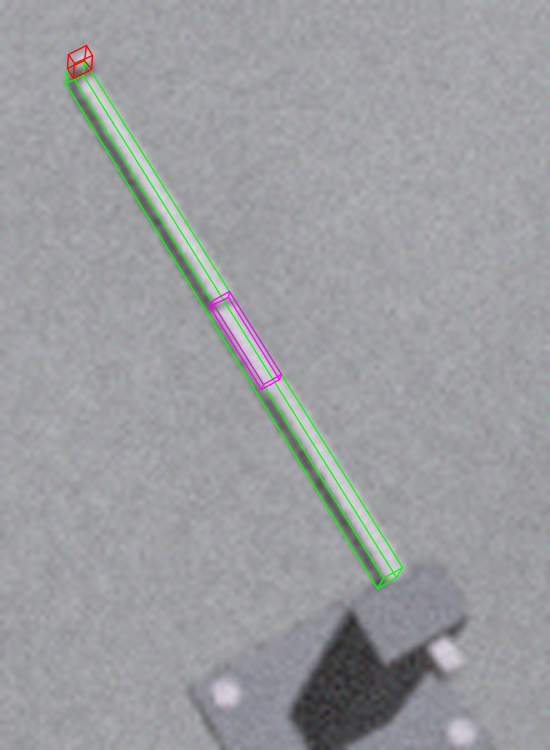

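```bash
cat >> h.py <<'E'
from scipy.spatial.transform import Rotation as Ro
def goto(p,a_deg,o=None):
    o=o or get_obs(); R=Ro.from_quat(o['tcp_rot'])
    d=R.inv().apply(np.array(p)-o['eef_pos'])*100
    a=np.radians(a_deg); Rt=Ro.from_matrix(np.array([[np.cos(a),np.sin(a),0],[np.sin(a),-np.cos(a),0],[0,0,-1]]))
    rv=np.degrees((R.inv()*Rt).as_rotvec())
    return d.round(2),rv.round(2)
E
python3 - <<'E'
from h import *
h=.5
def t2(p,q): X,r=tri((p[0]-h,p[1]-h),(q[0]-h,q[1]-h)); return X.round(4),np.round(r[0],4)
print('A stop end',t2((285.5,208.8),(325,198)))
print('guard',t2((310,198.3),(305,188)))
for p in((300,209.6),(330,210.8),(380,212.6),(398,213.4)):print(atz('top',p[0]-h,p[1]-h,.2).round(4))
for p in((274,141),(283,152),(300,172),(320,195.5)):print(atz('scene',p[0]-h,p[1]-h,.2).round(4))
print('B')
for p in((98,168),(120,171),(160,177.5),(200,183.5),(215,186)):print(atz('top',p[0]-h,p[1]-h,.2).round(4))
for p in((346,255.5),(360,280),(373,301),(390,326),(408,355)):print(atz('scene',p[0]-h,p[1]-h,.2).round(4))
print('notch far top',atz('top',141-h,173.8-h,.2),'near scene',atz('scene',374-h,300.5-h,.2))
print('B free',t2((218.5,186),(345.5,251)))
print(goto([*TA((0,-.055,.31))],88.6))
E
```

```text
A stop end (array([ 0.5019, -0.0982,  0.2181]), np.float64(0.0015))
guard (array([ 0.5262, -0.1527,  0.2202]), np.float64(0.002))
[ 0.5014 -0.1292  0.2   ]
[ 0.4994 -0.1971  0.2   ]
[ 0.4964 -0.3108  0.2   ]
[ 0.4949 -0.3519  0.2   ]
[ 0.4967 -0.3539  0.2   ]
[ 0.4983 -0.3045  0.2   ]
[ 0.4998 -0.2181  0.2   ]
[ 0.5014 -0.1231  0.2   ]
B
[0.5922 0.3329 0.2   ]
[0.5858 0.2822 0.2   ]
[0.5717 0.1901 0.2   ]
[0.5588 0.0987 0.2   ]
[0.5534 0.0644 0.2   ]
[0.5546 0.0576 0.2   ]
[0.5676 0.1288 0.2   ]
[0.5763 0.1882 0.2   ]
[0.5835 0.2577 0.2   ]
[0.5945 0.3323 0.2   ]
notch far top [0.57979471 0.23386161 0.2       ] near scene [0.57366651 0.1885705  0.2       ]
B free (array([0.5521, 0.0531, 0.2135]), np.float64(0.0011))
(array([ 39.07, -21.91,  -5.42]), array([-9.000e-02, -6.000e-02, -7.044e+01]))
```

```bash
sed -i 's/^A0=.*/A0=np.array([.4997,-.2085]); PA=-.0253/; s/^B0=np.array(\[.5697/B0=np.array([.5704/' h.py
python3 -m pendant '[[-1,[3,-2,-5.4],[0,0,-5]],[-1,[6,-4,-5.4],[0,0,-12]],[-1,[9,-6,-5.4],[0,0,-19]],[-1,[12.5,-8,-5.4],[0,0,-26]],[-1,[16,-10,-5.4],[0,0,-32]],[-1,[19.5,-12,-5.4],[0,0,-38]],[-1,[23,-14,-5.4],[0,0,-44]],[-1,[26.5,-16,-5.4],[0,0,-50]]]' 30
python3 -c "
from h import *
print(goto([*TA((0,-.055,.31))],88.6), get_obs()['joint_pos'])"
```

```text
t: 0.77
eef_pos: [0.3976, -0.3573, 0.3102]
tcp_rot: [0.827, 0.563, -0.0, -0.0]
wrist_force: [0.7, -0.2, -0.7]
opening: 0.0858
(array([12.42,  5.92,  0.02]), array([-2.000e-02, -1.000e-02, -2.014e+01])) [ 0.90654556  0.18097747 -0.273039    1.51560229  0.04892949  1.45202945
  0.25601506]
```

```bash

python3 -m pendant '[[-1,[2.5,1.2,0],[0,0,-5]],[-1,[5,2.4,0],[0,0,-10]],[-1,[7.5,3.6,0],[0,0,-15]],[-1,[10,4.8,0],[0,0,-20]],[-1,[12.3,5.9,0],[0,0,-20.1]],[-1,[12.3,5.9,0],[0,0,-20.1]],[-1,[12.3,5.9,0],[0,0,-20.1]],[-1,[12.3,5.9,0],[0,0,-20.1]]]'
python3 -c "
from h import *
print(goto([*TA((0,-.055,.31))],88.55), get_obs()['joint_pos'])
snap('scene','s1');snap('top','t1')
crop('s1',240,90,110,100,6,'s1c'); crop('t1',320,150,110,90,6,'t1c')"
```

```text
t: 1.43
eef_pos: [0.4968, -0.2675, 0.3099]
tcp_rot: [0.718, 0.696, -0.0, -0.0]
wrist_force: [0.0, -0.4, -0.4]
opening: 0.0854
(array([ 0.41,  0.14, -0.02]), array([-0.06, -0.01, -0.33])) [ 0.75023224  0.25822925 -0.39071841  1.43336414  0.09815512  1.47015109
  0.33020859]
```

View pics/s1c.png

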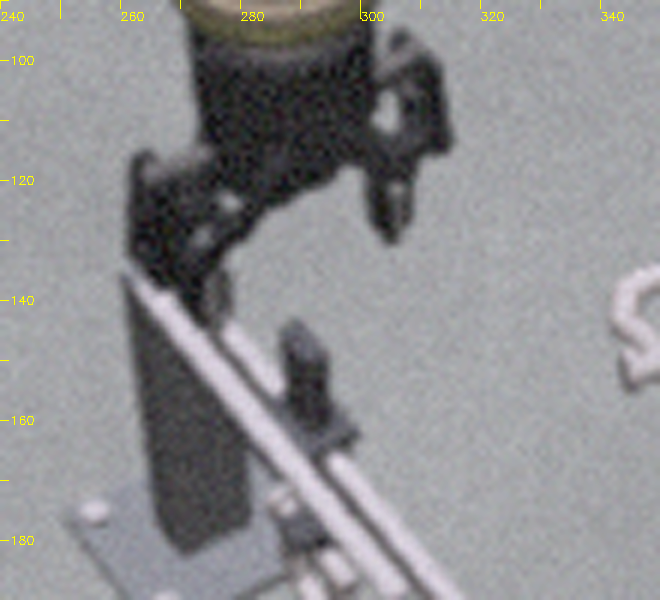

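View pics/t1c.png

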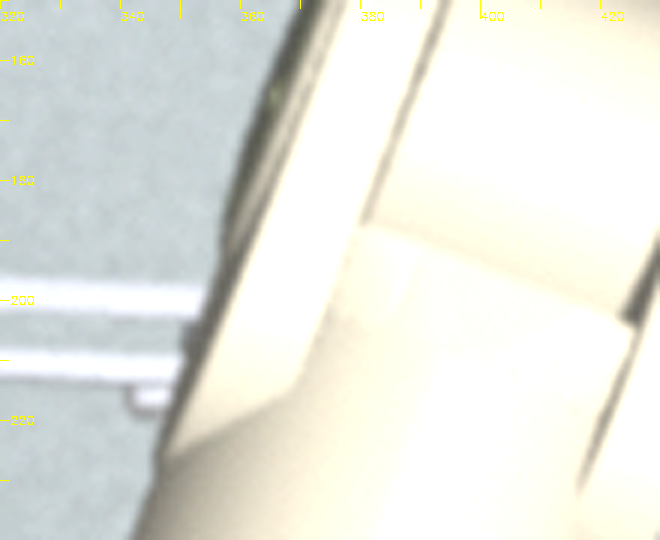

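```bash

python3 -m pendant '[[-1,[0.2,0.1,1],[0,0,-0.3]],[-1,[0.4,0.1,2],[0,0,-0.3]],[-1,[0.4,0.1,3],[0,0,-0.3]],[-1,[0.4,0.1,4],[0,0,-0.3]],[-1,[0.4,0.1,4.8],[0,0,-0.3]],[-1,[0.4,0.1,5.4],[0,0,-0.3]],[-1,[0.4,0.1,5.8],[0,0,-0.3]],[-1,[0.4,0.1,5.8],[0,0,-0.3]]]'
python3 -c "
from h import *
print(goto([*TA((0,-.055,.251))],88.55))
snap('scene','s2')
crop('s2',240,90,110,100,6,'s2c')"
```

```text
t: 2.2
eef_pos: [0.4979, -0.263, 0.2512]
tcp_rot: [0.716, 0.698, -0.0, -0.001]
wrist_force: [-0.5, -0.5, 0.7]
opening: 0.0856
(array([-0.05,  0.04,  0.02]), array([-0.08, -0.04, -0.  ]))
```

View pics/s2c.png

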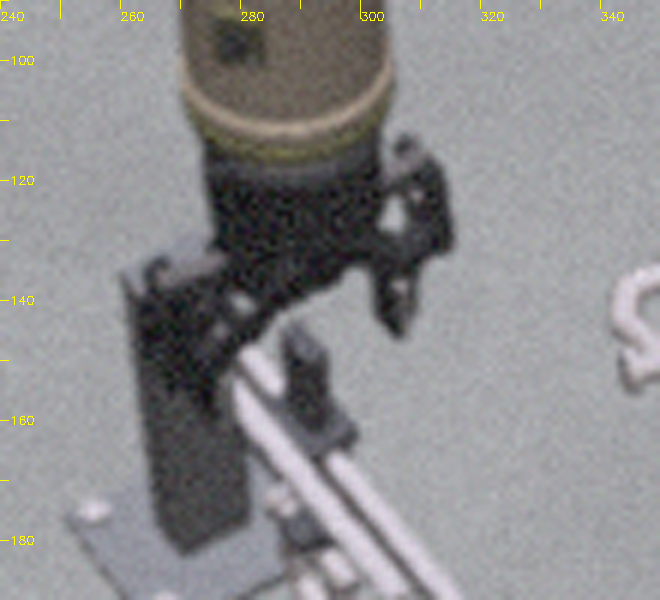

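```bash

python3 -m pendant '[[0,[0,0,0],[0,0,0]],[0.3,[0,0,0],[0,0,0]],[0.45,[0,0,0],[0,0,0]],[0.55,[0,0,0],[0,0,0]],[0.6,[0,0,0],[0,0,0]],[0.65,[0,0,0],[0,0,0]],[0.7,[0,0,0],[0,0,0]],[0.7,[0,0,0],[0,0,0]]]' 20
```

```text
t: 2.92
eef_pos: [0.4983, -0.2631, 0.2523]
tcp_rot: [0.716, 0.698, 0.0, -0.0]
wrist_force: [-0.2, -0.7, -0.6]
opening: 0.0127
```

```bash

python3 -m pendant '[[0.75,[0,0,0],[0,0,0]],[0.8,[0,0,0],[0,0,0]],[0.9,[0,0,0],[0,0,0]],[1,[0,0,0],[0,0,0]],[1,[0,0,0],[0,0,0]],[1,[0,0,0],[0,0,0]],[1,[0,0,0],[0,0,0]],[1,[0,0,0],[0,0,0]]]' 25
python3 -c "
from h import *
o=get_obs();print(o['wrist_force'],o['ft_torque'],o['eef_pos'])
snap('scene','s3')
crop('s3',240,90,110,100,6,'s3c')"
```

```text
t: 3.58
eef_pos: [0.4984, -0.2631, 0.2524]
tcp_rot: [0.716, 0.698, 0.0, 0.0]
wrist_force: [0.8, -0.0, 1.4]
opening: 0.0116
[ 8.01310711e-01 -1.14469258e-03  1.39193539e+00] [ 0.05326742 -0.1165461   0.00457728] [ 0.49841387 -0.26308937  0.25237713]
```

View pics/s3c.png

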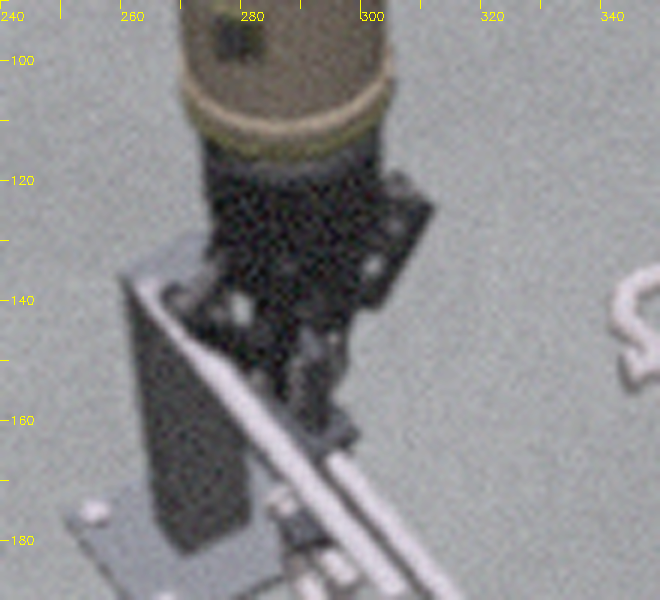

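```bash

python3 -m pendant '[[1,[0.3,0,0],[0,0,0]],[1,[0.9,0,0],[0,0,0]],[1,[1.6,0,0],[0,0,0]],[1,[2.4,0,0],[0,0,0]],[1,[3.2,0,0],[0,0,0]],[1,[4,0,0],[0,0,0]],[1,[4.7,0,0],[0,0,0]],[1,[5,0,0],[0,0,0]]]' 40
python3 -c "
from h import *
o=get_obs();print(o['wrist_force'],o['ft_torque'],o['eef_pos'])"
```

```text
t: 4.3
eef_pos: [0.4997, -0.2117, 0.2524]
tcp_rot: [0.715, 0.699, 0.0, -0.0]
wrist_force: [1.3, -4.1, 1.9]
opening: 0.0114
[ 1.29560821 -4.08218999  1.85687595] [-7.98282538e-01 -2.48695862e-04  1.59738810e-02] [ 0.49972874 -0.21167289  0.25242026]
```

```bash

python3 -m pendant '[[1,[0.5,0,0],[0,0,0]],[1,[1.4,0,0],[0,0,0]],[1,[2.5,0,0],[0,0,0]],[1,[3.6,0,0],[0,0,0]],[1,[4.7,0,0],[0,0,0]],[1,[5.8,0,0],[0,0,0]],[1,[6.8,0,0],[0,0,0]],[1,[7.2,0,0],[0,0,0]]]'
python3 -c "
from h import *
o=get_obs();print(o['wrist_force'],o['ft_torque'],o['eef_pos'])
snap('scene','s4')
crop('s4',250,110,110,100,6,'s4c')"
```

```text
t: 4.97
eef_pos: [0.5015, -0.1389, 0.2524]
tcp_rot: [0.715, 0.699, 0.0, -0.0]
wrist_force: [-0.4, -3.6, 2.8]
opening: 0.0113
[-0.41474621 -3.57930703  2.84540577] [-0.80157702 -0.02231873 -0.00896879] [ 0.50153764 -0.13894902  0.25240548]
```

View pics/s4c.png

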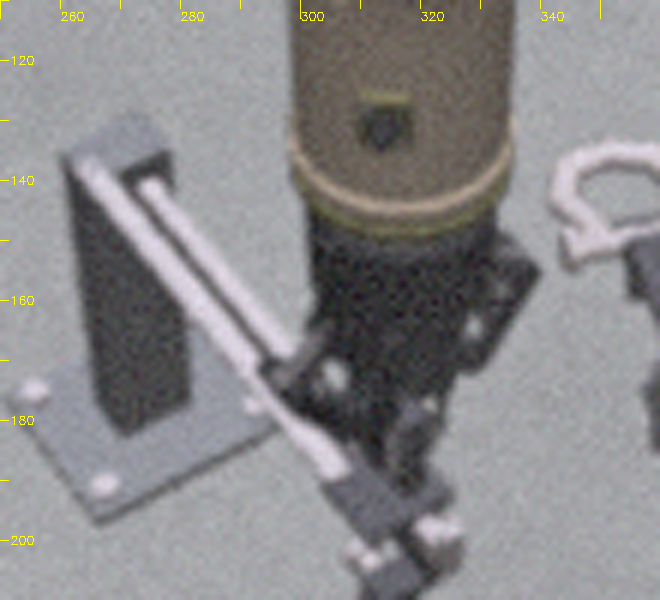

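```bash

python3 -m pendant '[[1,[0.15,0,0],[0,0,0]],[1,[0.3,0,0],[0,0,0]],[1,[0.45,0,0],[0,0,0]],[1,[0.6,0,0],[0,0,0]],[1,[0.75,0,0],[0,0,0]],[1,[0.85,0,0],[0,0,0]],[1,[0.9,0,0],[0,0,0]],[1,[0.9,0,0],[0,0,0]]]'
python3 -c "
from h import *
o=get_obs();print(o['wrist_force'],o['ft_torque'],o['eef_pos'])
snap('scene','s5')
crop('s5',270,150,80,70,8,'s5c')"
```

```text
t: 5.68
eef_pos: [0.5016, -0.1334, 0.2524]
tcp_rot: [0.717, 0.697, -0.0, 0.0]
wrist_force: [-1.6, -4.9, 2.5]
opening: 0.0117
[-1.58295014 -4.9394968   2.4676238 ] [-1.05489863  0.01959464  0.02253587] [ 0.5015977  -0.13343643  0.25239604]
```

View pics/s5c.png

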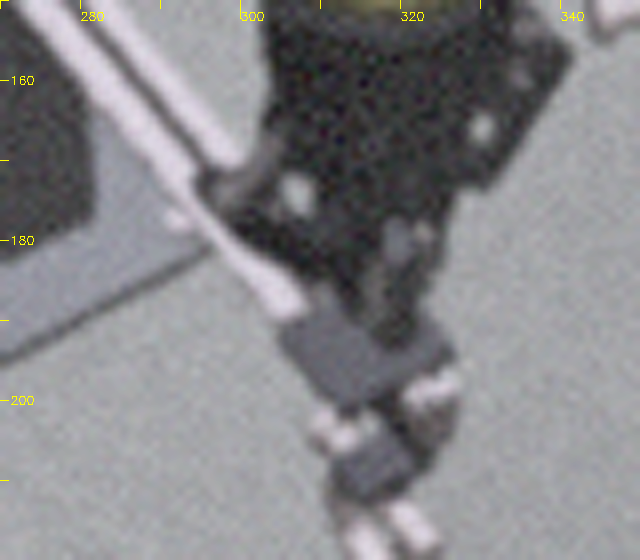

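```bash

python3 -m pendant '[[1,[0.05,0,0],[0,0,0]],[1,[0.1,0,0],[0,0,0]],[1,[0.15,0,0],[0,0,0]],[1,[0.2,0,0],[0,0,0]],[1,[0.2,0,0],[0,0,0]],[1,[0.2,0,0],[0,0,0]],[1,[0.2,0,0],[0,0,0]],[1,[0.2,0,0],[0,0,0]]]'
python3 -c "
from h import *
o=get_obs();print(o['wrist_force'],o['ft_torque'],o['eef_pos'])
overlay('scene','s5',SA()+CA(84),270,150,80,70,8,'s5o');overlay('scene','s5',SA()+CA(75),270,150,80,70,8,'s5p')"
```

```text
t: 6.4
eef_pos: [0.5017, -0.1314, 0.2524]
tcp_rot: [0.717, 0.698, -0.0, 0.0]
wrist_force: [-0.0, -5.9, 3.4]
opening: 0.0118
[-0.02756322 -5.8599185   3.36321579] [-1.18596485  0.02703631  0.01846203] [ 0.50165668 -0.13135798  0.25240324]
```

View pics/s5o.png

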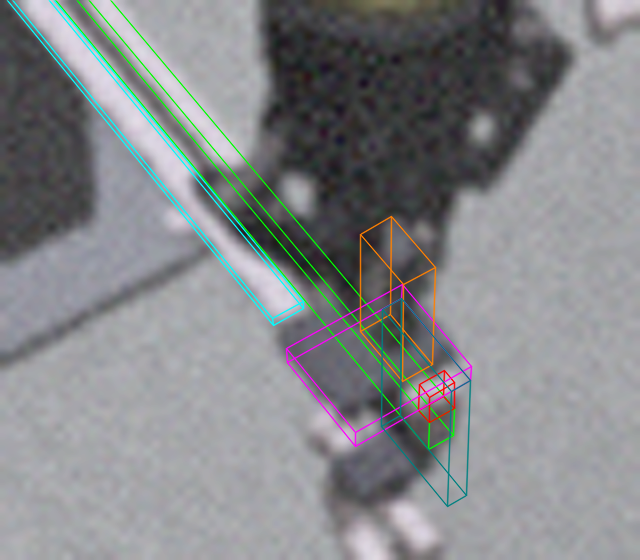

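View pics/s5p.png

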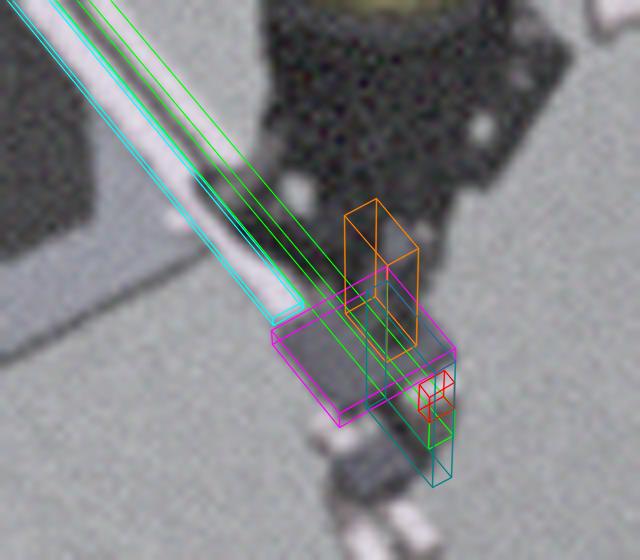

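```bash

python3 -m pendant '[[1,[0.05,0,0],[0,0,0]],[1,[0.1,0,0],[0,0,0]],[1,[0.15,0,0],[0,0,0]],[1,[0.2,0,0],[0,0,0]],[1,[0.25,0,0],[0,0,0]],[1,[0.3,0,0],[0,0,0]],[1,[0.3,0,0],[0,0,0]],[1,[0.3,0,0],[0,0,0]]]'
python3 -c "
from h import *
o=get_obs();print(o['wrist_force'],o['ft_torque'],o['eef_pos'])"
```

```text
t: 7.07
eef_pos: [0.5017, -0.1283, 0.2524]
tcp_rot: [0.717, 0.698, -0.0, 0.0]
wrist_force: [-0.4, -5.3, 2.8]
opening: 0.0115
[-0.35518356 -5.32404589  2.83340794] [-1.14852512  0.02728866  0.0148933 ] [ 0.50173434 -0.12832351  0.25238649]
```

```bash

python3 -m pendant '[[1,[0.05,0,0],[0,0,0]],[1,[0.1,0,0],[0,0,0]],[1,[0.15,0,0],[0,0,0]],[1,[0.2,0,0],[0,0,0]],[1,[0.25,0,0],[0,0,0]],[1,[0.25,0,0],[0,0,0]],[1,[0.25,0,0],[0,0,0]],[1,[0.25,0,0],[0,0,0]]]'
python3 -c "
from h import *
o=get_obs();print(o['wrist_force'],o['ft_torque'],o['eef_pos'])
snap('scene','s6')
overlay('scene','s6',CA(84),270,150,80,70,8,'s6o')"
```

```text
t: 7.73
eef_pos: [0.5018, -0.1258, 0.2524]
tcp_rot: [0.717, 0.698, -0.0, 0.0]
wrist_force: [-0.3, -4.8, 2.9]
opening: 0.0115
[-0.34578308 -4.81712417  2.92220563] [-1.16806386 -0.00986776  0.02752992] [ 0.50181628 -0.12582832  0.25243829]
```

View pics/s6o.png

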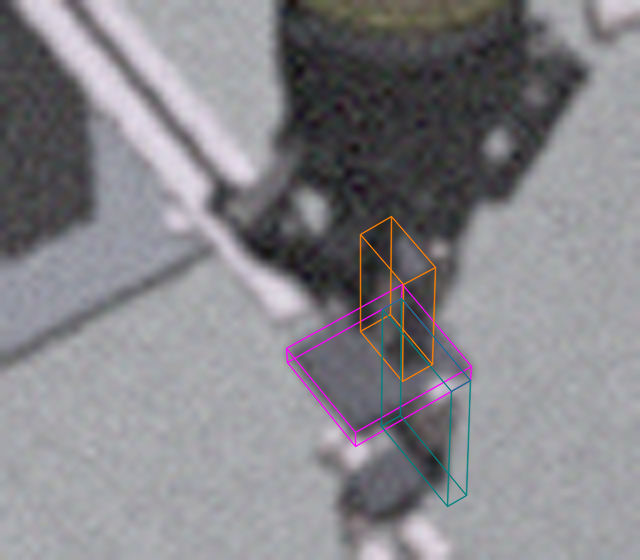

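```bash

python3 -m pendant '[[1,[0.05,0,0],[0,0,0]],[1,[0.1,0,0],[0,0,0]],[1,[0.15,0,0],[0,0,0]],[1,[0.2,0,0],[0,0,0]],[1,[0.25,0,0],[0,0,0]],[1,[0.25,0,0],[0,0,0]],[1,[0.25,0,0],[0,0,0]],[1,[0.25,0,0],[0,0,0]]]'
python3 -c "
from h import *
o=get_obs();print(o['wrist_force'],o['ft_torque'],o['eef_pos'])"
```

```text
t: 8.45
eef_pos: [0.5019, -0.1234, 0.2524]
tcp_rot: [0.717, 0.698, -0.0, 0.0]
wrist_force: [-0.7, -5.9, 2.5]
opening: 0.0116
[-0.66692329 -5.89530034  2.51158274] [-1.13481319  0.07670494  0.06254851] [ 0.5018932  -0.12336411  0.25241065]
```

```bash

python3 -m pendant '[[1,[0.04,0,0],[0,0,0]],[1,[0.08,0,0],[0,0,0]],[1,[0.12,0,0],[0,0,0]],[1,[0.16,0,0],[0,0,0]],[1,[0.2,0,0],[0,0,0]],[1,[0.2,0,0],[0,0,0]],[1,[0.2,0,0],[0,0,0]],[1,[0.2,0,0],[0,0,0]]]'
python3 -c "
from h import *
o=get_obs();print(o['wrist_force'],o['ft_torque'],o['eef_pos'])"
```

```text
t: 9.12
eef_pos: [0.5019, -0.1219, 0.2524]
tcp_rot: [0.717, 0.697, -0.0, 0.001]
wrist_force: [-1.1, -6.3, 2.3]
opening: 0.0113
[-1.11772966 -6.3304409   2.25394166] [-1.50978013 -0.01776164 -0.0556577 ] [ 0.50191257 -0.12194325  0.25242238]
```

```bash

python3 -m pendant '[[1,[-0.1,0,0],[0,0,0]],[1,[-0.2,0,0],[0,0,0]],[1,[-0.2,0,0],[0,0,0]],[1,[-0.2,0,-0.1],[0,0,0]],[1,[-0.2,0,-0.2],[0,0,0]],[1,[-0.2,0,-0.4],[0,0,0]],[1,[-0.2,0,-0.6],[0,0,0]],[1,[-0.2,0,-0.6],[0,0,0]]]' 60
python3 -c "
from h import *
o=get_obs();print(o['wrist_force'],o['ft_torque'],o['eef_pos'])"
```

```text
t: 9.78
eef_pos: [0.5014, -0.1221, 0.2579]
tcp_rot: [0.716, 0.698, -0.0, -0.001]
wrist_force: [-0.6, -1.7, -7.6]
opening: 0.0112
[-0.60674333 -1.68920961 -7.56695228] [-0.64641142  0.29878944  0.01753729] [ 0.50140144 -0.12207306  0.25791587]
```

```bash

python3 -m pendant '[[1,[-0.1,0,-0.2],[0,0,0]],[1,[-0.15,0,-0.5],[0,0,0]],[1,[-0.15,0,-0.9],[0,0,0]],[1,[-0.15,0,-1.4],[0,0,0]],[1,[-0.15,0,-1.9],[0,0,0]],[1,[-0.15,0,-2.4],[0,0,0]],[1,[-0.15,0,-2.8],[0,0,0]],[1,[-0.15,0,-2.8],[0,0,0]]]' 
python3 -c "
from h import *
o=get_obs();print(o['wrist_force'],o['ft_torque'],o['eef_pos'])
snap('scene','s7')
crop('s7',270,130,90,80,8,'s7c')"
```

```text
t: 10.45
eef_pos: [0.5024, -0.1236, 0.2876]
tcp_rot: [0.716, 0.698, 0.001, 0.001]
wrist_force: [1.1, -0.8, -7.0]
opening: 0.0112
[ 1.07434343 -0.77093308 -7.0494719 ] [-0.02207705 -0.04222128  0.02300926] [ 0.50238936 -0.12362535  0.28761796]
```

View pics/s7c.png

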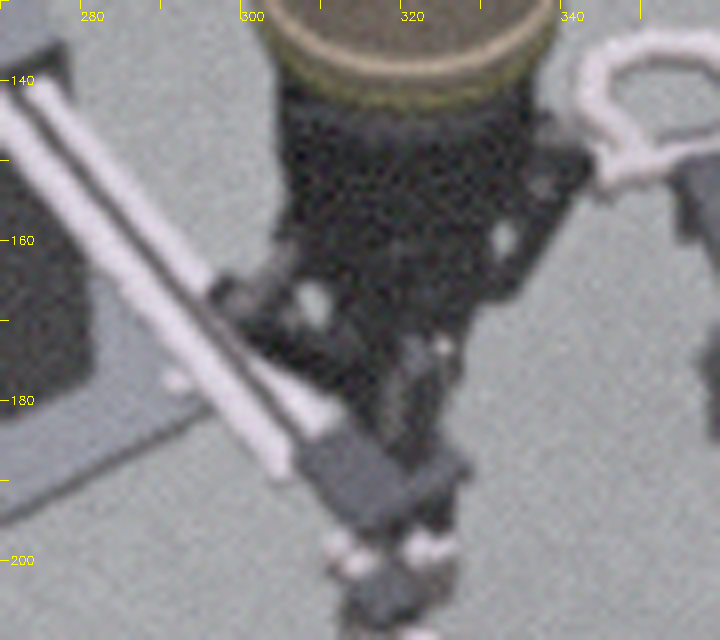

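```bash

python3 -m pendant '[[1,[0.6,0,0],[0,0,0]],[1,[1.6,0,0],[0,0,0]],[1,[2.8,0,0],[0,0,0]],[1,[4.1,0,0],[0,0,0]],[1,[5.4,0,0],[0,0,0]],[1,[6.7,0,0],[0,0,0]],[1,[7.9,0,0],[0,0,0]],[1,[8.4,0,0],[0,0,0]]]' 
python3 -c "
from h import *
o=get_obs();print(o['wrist_force'],o['ft_torque'],o['eef_pos'])
Y=-.035
print(goto([.5704+.1458*(Y-.1742),Y,.2876],90-8.3), goto(TB((0,-.06,.2876)),90-8.3),TB((0,-.06,.2876)))"
```

```text
t: 11.17
eef_pos: [0.5038, -0.036, 0.2864]
tcp_rot: [0.715, 0.7, 0.0, -0.0]
wrist_force: [-0.9, 0.5, -7.1]
opening: 0.0113
[-0.87096095  0.49184983 -7.12666013] [-0.17406383 -0.00466012  0.0312726 ] [ 0.50384393 -0.03601983  0.28640629]
(array([ 0.18,  3.6 , -0.12]), array([ 0.  , -0.07,  7.08])) (array([15.2 ,  5.47, -0.1 ]), array([ 0.  , -0.07,  7.08])) [0.56174233 0.11482791 0.2876    ]
```

```bash

python3 -m pendant '[[1,[0,0.4,-0.1],[0,0,1]],[1,[0,1,-0.1],[0,0,2]],[1,[0,1.7,-0.1],[0,0,3.5]],[1,[0,2.4,-0.1],[0,0,5]],[1,[0,3.1,-0.1],[0,0,6.5]],[1,[0,3.5,-0.1],[0,0,7.1]],[1,[0,3.6,-0.1],[0,0,7.1]],[1,[0,3.6,-0.1],[0,0,7.1]]]' 
python3 -c "
from h import *
o=get_obs();print(o['wrist_force'],o['ft_torque'],o['eef_pos'])
print(goto([*TB((0,-.06,.2876))],90-8.3))
snap('scene','s8')
crop('s8',310,170,100,90,7,'s8c');snap('top','t8');crop('t8',190,150,110,90,7,'t8c')"
```

```text
t: 11.83
eef_pos: [0.5402, -0.0412, 0.287]
tcp_rot: [0.758, 0.652, -0.0, -0.0]
wrist_force: [0.1, 0.3, -6.6]
opening: 0.0111
[ 0.06936452  0.29725162 -6.62184416] [ 0.11258017  0.05897997 -0.02652156] [ 0.54023505 -0.04116111  0.28698691]
(array([15.75, -0.2 , -0.06]), array([-0.03, -0.01, -0.28]))
```

View pics/s8c.png

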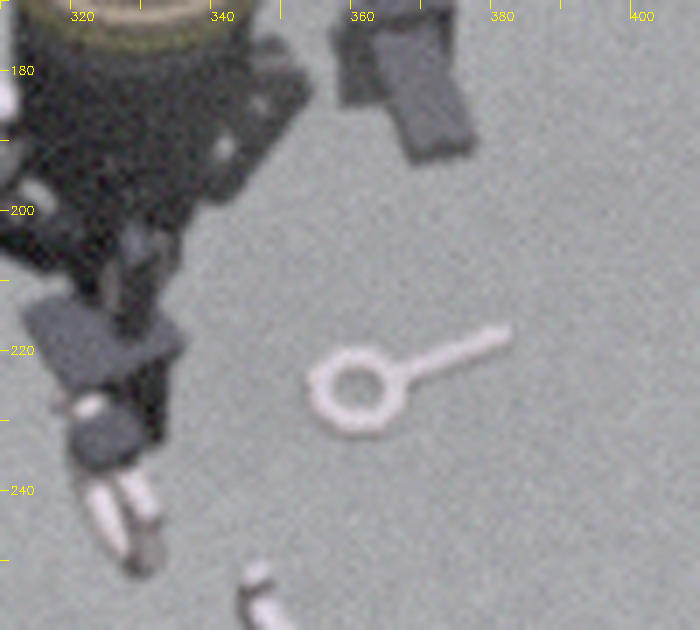

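View pics/t8c.png

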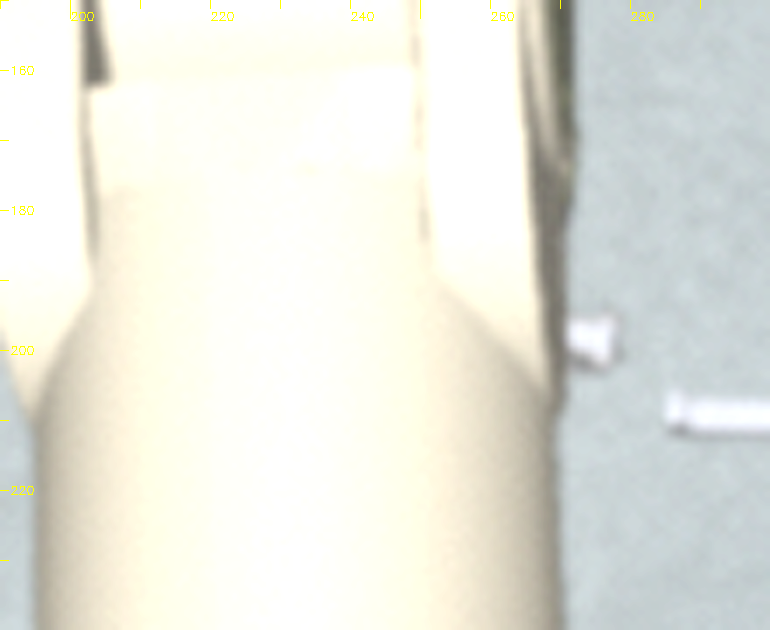

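```bash

python3 -m pendant '[[1,[0.6,-0.1,0],[0,0,-0.3]],[1,[1.4,-0.2,0],[0,0,-0.3]],[1,[2.4,-0.2,0],[0,0,-0.3]],[1,[3.4,-0.2,0],[0,0,-0.3]],[1,[4.4,-0.2,0],[0,0,-0.3]],[1,[5.2,-0.2,0],[0,0,-0.3]],[1,[5.5,-0.2,0],[0,0,-0.3]],[1,[5.5,-0.2,0],[0,0,-0.3]]]' 
cat >> h.py <<'E'
def CW(o=None):
    "carrier boxes from TCP"
    o=o or get_obs(); R=Ro.from_quat(o['tcp_rot']).as_matrix(); a=np.arctan2(R[1,0],R[0,0])-np.pi/2
    t=T(o['eef_pos'][:2],a); z=(o['eef_pos'][2]-.2524)*1000; return CA(-1.5,z,t)
E
python3 -c "
from h import *
o=get_obs();print(o['wrist_force'],o['ft_torque'],o['eef_pos'])
print(goto([*TB((0,-.06,.2876))],90-8.3))
snap('scene','s9')
overlay('scene','s9',CW()+SB(),310,190,80,75,9,'s9c');crop('s9',310,190,80,75,9,'s9d')"
```

```text
t: 12.6
eef_pos: [0.5462, 0.0157, 0.2874]
tcp_rot: [0.755, 0.655, 0.0, -0.0]
wrist_force: [-0.6, -0.6, -7.8]
opening: 0.0111
[-0.64135663 -0.61896981 -7.83166065] [-0.15465902  0.00432144  0.00473515] [0.54623202 0.01574474 0.28735375]
(array([10.03,  0.14, -0.02]), array([-0.  , -0.03,  0.19]))
```

View pics/s9c.png

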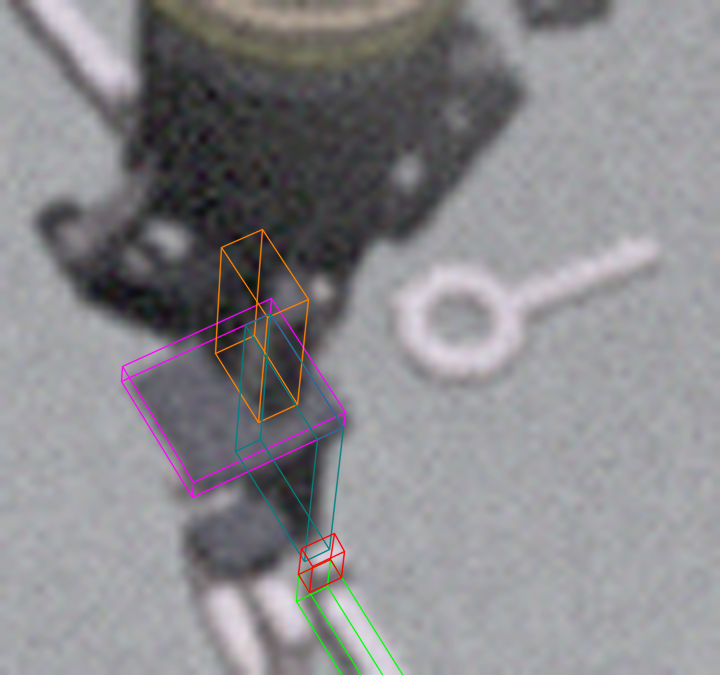

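View pics/s9d.png

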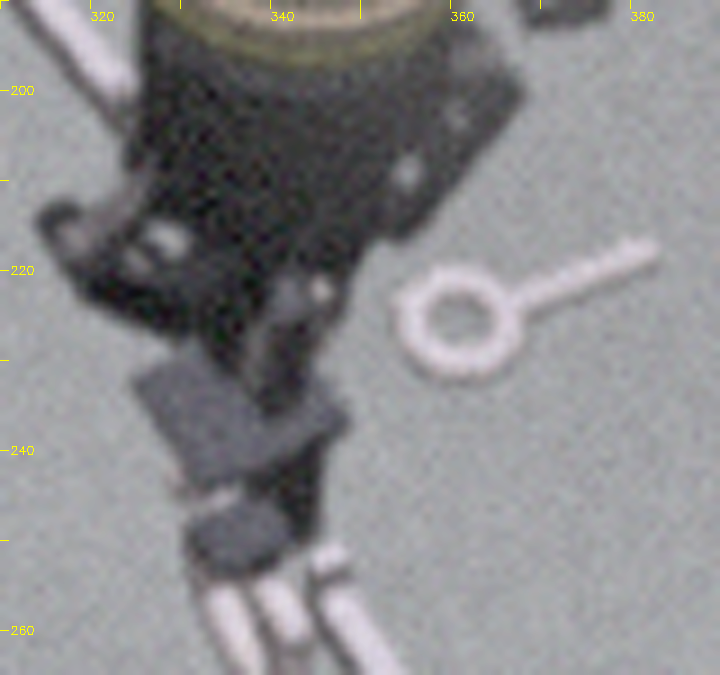

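```bash

python3 -m pendant '[[1,[0.4,0.1,0],[0,0,0.2]],[1,[1,0.14,0],[0,0,0.2]],[1,[1.6,0.14,0],[0,0,0.2]],[1,[2.2,0.14,0],[0,0,0.2]],[1,[2.8,0.14,0],[0,0,0.2]],[1,[3.4,0.14,0],[0,0,0.2]],[1,[4,0.14,0],[0,0,0.2]],[1,[4,0.14,0],[0,0,0.2]]]' 
python3 -c "
from h import *
o=get_obs();print(o['wrist_force'],o['ft_torque'],o['eef_pos'])
print(goto([*TB((0,-.06,.2876))],90-8.3))
snap('scene','s10')
crop('s10',320,200,80,75,9,'s10d')"
```

```text
t: 13.32
eef_pos: [0.5533, 0.0557, 0.2874]
tcp_rot: [0.756, 0.654, 0.0, -0.0]
wrist_force: [0.3, 0.1, -7.2]
opening: 0.0112
[ 0.34653937  0.09356771 -7.2128003 ] [-0.07324001  0.04212627 -0.00581505] [0.55325432 0.05567959 0.28739952]
(array([ 5.98, -0.01, -0.01]), array([ 0.  , -0.07, -0.  ]))
```

View pics/s10d.png

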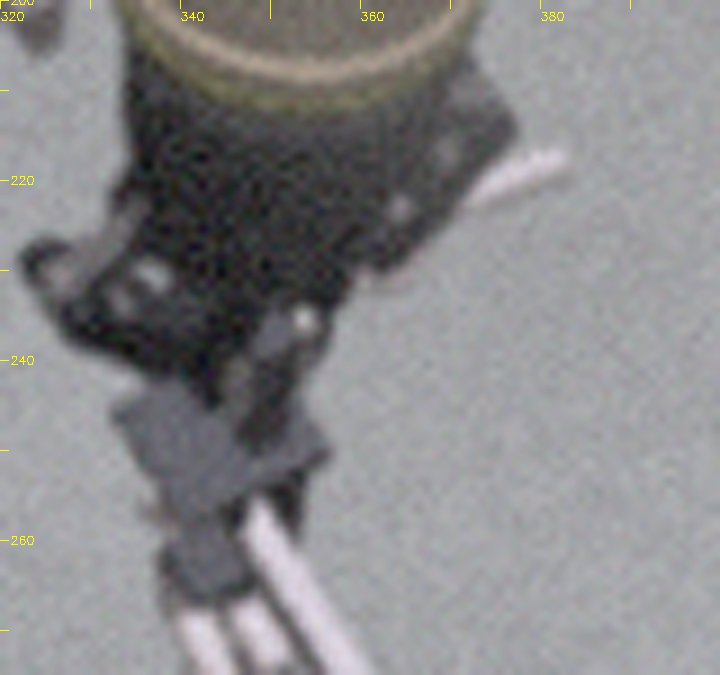

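```bash

python3 -m pendant '[[1,[0.5,0,0],[0,0,0]],[1,[1.4,0,0],[0,0,0]],[1,[2.4,0,0],[0,0,0]],[1,[3.4,0,0],[0,0,0]],[1,[4.4,0,0],[0,0,0]],[1,[5.4,0,0],[0,0,0]],[1,[6.2,0,0],[0,0,0]],[1,[6.5,0,0],[0,0,0]]]' 
python3 -c "
from h import *
o=get_obs();print(o['wrist_force'],o['ft_torque'],o['eef_pos'])
print(goto([*TB((0,-.05,.2576))],90-8.3))
snap('scene','s11')
crop('s11',330,220,80,75,9,'s11d')"
```

```text
t: 14.03
eef_pos: [0.5627, 0.1202, 0.2873]
tcp_rot: [0.756, 0.654, 0.0, -0.0]
wrist_force: [-0.2, 0.2, -7.2]
opening: 0.0112
[-0.17337435  0.21749393 -7.21713752] [-0.0969057   0.0507452  -0.00056149] [0.5627143  0.12022522 0.28732812]
(array([ 0.45, -0.02,  2.97]), array([-0.01, -0.07, -0.  ]))
```

View pics/s11d.png

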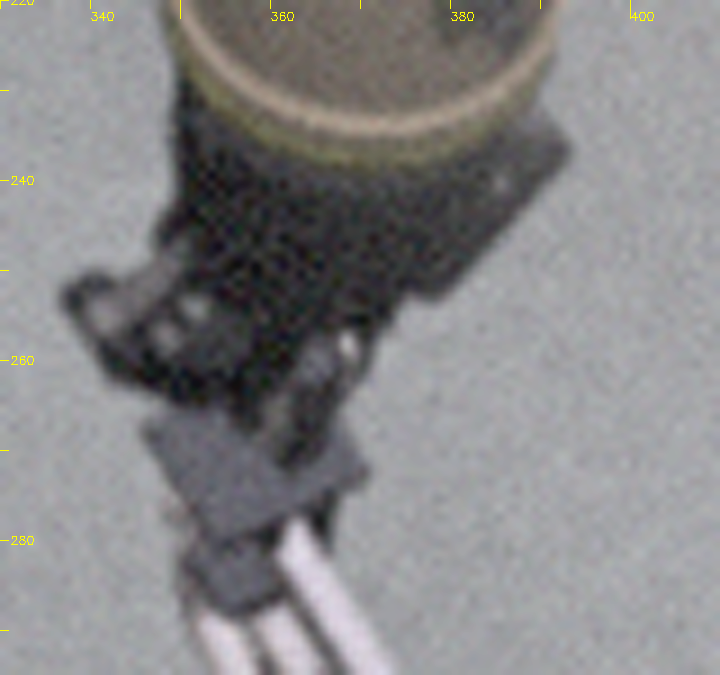

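```bash

python3 -m pendant '[[1,[0,0,0.4],[0,0,0]],[1,[0,0,0.8],[0,0,0]],[1,[0,0,1.2],[0,0,0]],[1,[0,0,1.6],[0,0,0]],[1,[0,0,1.8],[0,0,0]],[1,[0,0,2.0],[0,0,0]],[1,[0,0,2.2],[0,0,0]],[1,[0,0,2.4],[0,0,0]]]' 
python3 -c "
from h import *
o=get_obs();print(o['wrist_force'],o['ft_torque'],o['eef_pos'])
snap('scene','s12')
crop('s12',330,220,80,75,9,'s12d')"
```

```text
t: 14.75
eef_pos: [0.5629, 0.1177, 0.2633]
tcp_rot: [0.757, 0.653, 0.0, 0.0]
wrist_force: [0.2, -0.3, -7.7]
opening: 0.0114
[ 0.23497324 -0.26916128 -7.72869089] [-0.05955075  0.03981065 -0.01203433] [0.56291465 0.11771297 0.26328186]
```

View pics/s12d.png

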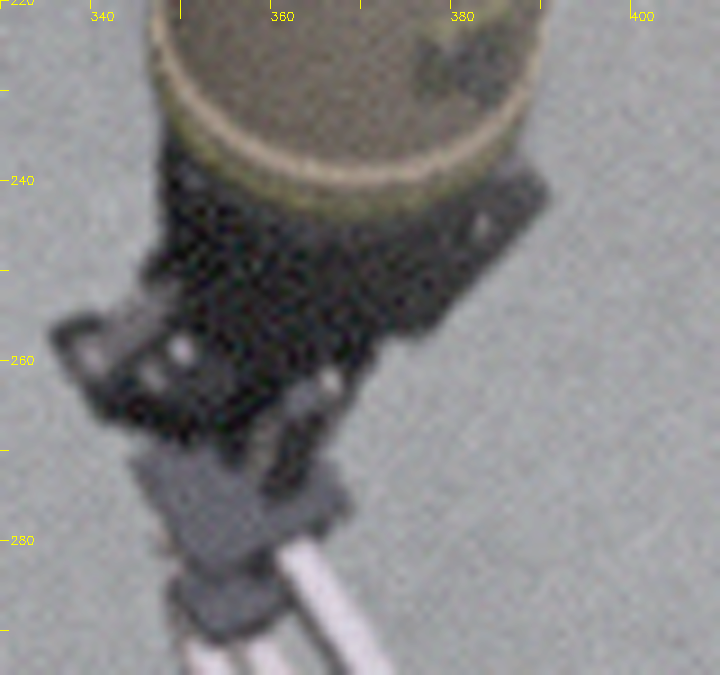

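```bash

python3 -m pendant '[[1,[0,0,0.2],[0,0,0]],[1,[0,0,0.4],[0,0,0]],[1,[0,0,0.55],[0,0,0]],[1,[0,0,0.7],[0,0,0]],[1,[0,0,0.8],[0,0,0]],[1,[0,0,0.9],[0,0,0]],[1,[0,0,0.95],[0,0,0]],[1,[0,0,0.95],[0,0,0]]]' 
python3 -c "
from h import *
o=get_obs();print(o['wrist_force'],o['ft_torque'],o['eef_pos'])"
```

```text
t: 15.47
eef_pos: [0.5628, 0.1178, 0.2537]
tcp_rot: [0.757, 0.653, -0.0, -0.0]
wrist_force: [-0.3, -0.5, -7.3]
opening: 0.0114
[-0.29258142 -0.49522476 -7.29497056] [ 0.00893381 -0.05048199  0.00974191] [0.56281787 0.11777178 0.25371925]
```

```bash

python3 -m pendant '[[1,[0,0,0.03],[0,0,0]],[1,[0,0,0.06],[0,0,0]],[1,[0,0,0.09],[0,0,0]],[1,[0,0,0.12],[0,0,0]],[1,[0,0,0.15],[0,0,0]],[1,[0,0,0.15],[0,0,0]],[1,[0,0,0.15],[0,0,0]],[1,[0,0,0.15],[0,0,0]]]' 
python3 -c "
from h import *
o=get_obs();print(o['wrist_force'],o['ft_torque'],o['eef_pos'])"
```

```text
t: 16.13
eef_pos: [0.5629, 0.1179, 0.2525]
tcp_rot: [0.757, 0.653, 0.0, 0.0]
wrist_force: [-0.6, 0.2, -5.8]
opening: 0.0112
[-0.61385532  0.20367314 -5.82028569] [-0.04077553  0.16744135  0.02251326] [0.56285436 0.11785176 0.25250654]
```

```bash

python3 -m pendant '[[1,[0,0,0.03],[0,0,0]],[1,[0,0,0.05],[0,0,0]],[1,[0,0,0.05],[0,0,0]],[1,[0,0,0.05],[0,0,0]],[1,[0,0,0.05],[0,0,0]],[1,[0,0,0.05],[0,0,0]],[1,[0,0,0.05],[0,0,0]],[1,[0,0,0.05],[0,0,0]]]' 
python3 -c "
from h import *
o=get_obs();print(o['wrist_force'],o['ft_torque'],o['eef_pos'])
print(goto([*TB((0,-.03,.2520))],90-8.3))"
```

```text
t: 16.8
eef_pos: [0.563, 0.1178, 0.2525]
tcp_rot: [0.757, 0.653, 0.0, 0.0]
wrist_force: [-4.1, -1.7, 5.4]
opening: 0.0113
[-4.06522454 -1.72784534  5.38270226] [-0.29468183  1.15373581  0.03195267] [0.56296945 0.11783847 0.25246657]
(array([ 2.68, -0.09,  0.05]), array([ 0.05, -0.01, -0.15]))
```

```bash

python3 -m pendant '[[1,[0,-0.03,-0.01],[0,0,0]],[1,[0,-0.05,-0.02],[0,0,0]],[1,[0,-0.05,-0.02],[0,0,0]],[1,[0,-0.05,-0.02],[0,0,0]],[1,[0,-0.05,-0.02],[0,0,0]],[1,[0,-0.05,-0.02],[0,0,0]],[1,[0,-0.05,-0.02],[0,0,0]],[1,[0,-0.05,-0.02],[0,0,0]]]' 
python3 -c "
from h import *
o=get_obs();print(o['wrist_force'],o['ft_torque'],o['eef_pos'])
print(goto([*TB((0,-.03,.2520))],90-8.3))"
```

```text
t: 17.47
eef_pos: [0.5628, 0.1178, 0.2524]
tcp_rot: [0.757, 0.653, 0.001, 0.0]
wrist_force: [-0.7, -1.5, 4.8]
opening: 0.0116
[-0.68388078 -1.46046508  4.83348058] [-0.34113722  0.18372874  0.04322702] [0.56281838 0.11781985 0.25244876]
(array([ 2.69, -0.07,  0.05]), array([ 0.07, -0.02, -0.16]))
```

```bash

python3 -m pendant '[[1,[0,0,-0.02],[0,0,-0.1]],[1,[0.3,0,-0.02],[0,0,-0.15]],[1,[1,0,-0.02],[0,0,-0.15]],[1,[1.9,-0.02,-0.02],[0,0,-0.15]],[1,[2.8,-0.03,-0.02],[0,0,-0.15]],[1,[3.7,-0.04,-0.02],[0,0,-0.15]],[1,[4.6,-0.05,-0.02],[0,0,-0.15]],[1,[5,-0.05,-0.02],[0,0,-0.15]]]' 
python3 -c "
from h import *
o=get_obs();print(o['wrist_force'],o['ft_torque'],o['eef_pos'])
print(goto([.5768,.2127,.2522],90-8.3))"
```

```text
t: 18.13
eef_pos: [0.5698, 0.1667, 0.2525]
tcp_rot: [0.757, 0.654, -0.0, 0.001]
wrist_force: [-1.1, -8.0, 6.4]
opening: 0.0113
[-1.07069697 -7.98851438  6.36546799] [-1.85218652  0.24349334 -0.04746905] [0.56977354 0.166719   0.2524818 ]
(array([4.65, 0.03, 0.02]), array([ 0.06,  0.09, -0.06]))
```

```bash

python3 -m pendant '[[1,[0.1,0,-0.03],[0,0,0]],[1,[0.5,0,-0.03],[0,0,0]],[1,[1,0,-0.03],[0,0,0]],[1,[1.6,0.01,-0.03],[0,0,0]],[1,[2.2,0.01,-0.03],[0,0,0]],[1,[2.8,0.02,-0.03],[0,0,0]],[1,[3.4,0.02,-0.03],[0,0,0]],[1,[3.5,0.02,-0.03],[0,0,0]]]' 
python3 -c "
from h import *
o=get_obs();print(o['wrist_force'],o['ft_torque'],o['eef_pos'])
print(goto([.5768,.2127,.2522],90-8.3))
snap('scene','s13')
crop('s13',350,250,80,75,9,'s13d')"
```

```text
t: 18.8
eef_pos: [0.5747, 0.2015, 0.2523]
tcp_rot: [0.757, 0.654, -0.0, 0.0]
wrist_force: [-0.7, -5.1, 2.5]
opening: 0.011
[-0.68383151 -5.08078991  2.50491825] [-1.66286782  0.02137866 -0.01419404] [0.57468438 0.20152071 0.25227984]
(array([1.14, 0.05, 0.01]), array([ 0.  ,  0.08, -0.02]))
```

View pics/s13d.png

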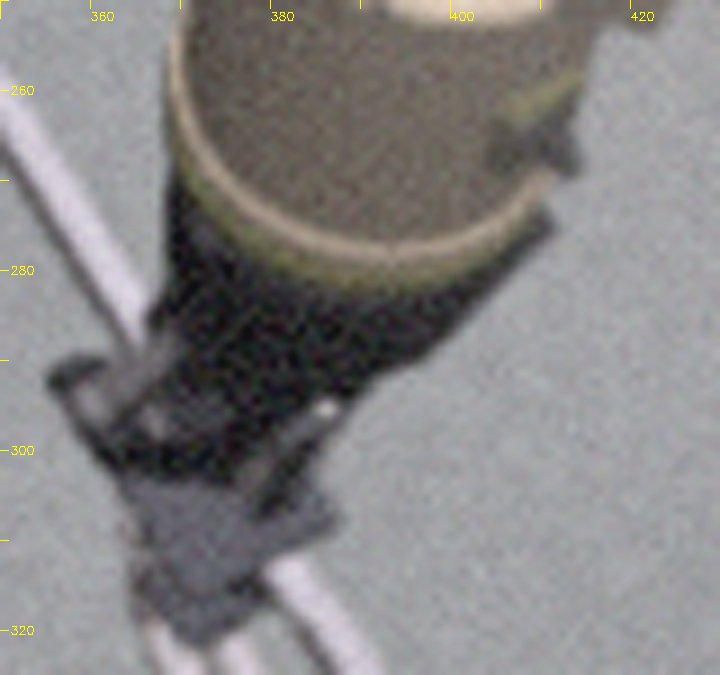

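```bash

python3 -m pendant '[[1,[0.1,0,0],[0,0,0]],[1,[0.2,0.01,0],[0,0,0]],[1,[0.3,0.02,0],[0,0,0]],[1,[0.4,0.03,0],[0,0,0]],[1,[0.5,0.03,0],[0,0,0]],[1,[0.6,0.03,0],[0,0,0]],[1,[0.7,0.03,0],[0,0,0]],[1,[0.7,0.03,0],[0,0,0]]]' 
python3 -c "
from h import *
o=get_obs();print(o['wrist_force'],o['ft_torque'],o['eef_pos'])
print(goto([.5768,.2127,.2522],90-8.3))"
```

```text
t: 19.52
eef_pos: [0.5758, 0.208, 0.252]
tcp_rot: [0.757, 0.654, -0.001, 0.0]
wrist_force: [-0.3, -4.0, 1.1]
opening: 0.0113
[-0.34495256 -3.98878183  1.12687435] [-1.22633454 -0.04857617  0.03494852] [0.57575995 0.20803052 0.25196545]
(array([ 0.48,  0.04, -0.02]), array([-0.03,  0.06, -0.04]))
```

```bash

python3 -m pendant '[[1,[0.05,0,0],[0,0,0]],[1,[0.1,0.01,0],[0,0,0]],[1,[0.15,0.02,0],[0,0,0]],[1,[0.2,0.03,0],[0,0,0]],[1,[0.2,0.03,0],[0,0,0]],[1,[0.2,0.03,0],[0,0,0]],[1,[0.2,0.03,0],[0,0,0]],[1,[0.2,0.03,0],[0,0,0]]]' 
python3 -c "
from h import *
o=get_obs();print(o['wrist_force'],o['ft_torque'],o['eef_pos'])"
```

```text
t: 20.18
eef_pos: [0.5763, 0.2109, 0.2525]
tcp_rot: [0.756, 0.654, 0.0, -0.0]
wrist_force: [0.6, 0.1, -7.5]
opening: 0.0112
[ 0.56664426  0.11385336 -7.51205521] [ 0.01075512  0.00326944 -0.03543203] [0.57632009 0.2108754  0.25247798]
```

```bash

python3 -m pendant '[[1,[0.05,0,0],[0,0,0]],[1,[0.1,0,0],[0,0,0]],[1,[0.1,0,0.05],[0,0,0]],[1,[0.1,0,0.1],[0,0,0]],[1,[0.1,0,0.15],[0,0,0]],[1,[0.1,0,0.2],[0,0,0]],[1,[0.1,0,0.2],[0,0,0]],[1,[0.1,0,0.2],[0,0,0]]]' 
python3 -c "
from h import *
o=get_obs();print(o['wrist_force'],o['ft_torque'],o['eef_pos'])"
```

```text
t: 20.85
eef_pos: [0.5765, 0.2118, 0.2505]
tcp_rot: [0.756, 0.654, -0.0, -0.0]
wrist_force: [-0.1, 0.7, -7.3]
opening: 0.0112
[-0.0744856   0.67185991 -7.28348521] [ 0.0122312  -0.00766494 -0.07449391] [0.57645369 0.21179644 0.25049903]
```

Dropping freely into the notch. Lower 4 mm more, then by feel.

```bash

python3 -m pendant '[[1,[0,0,0.05],[0,0,0]],[1,[0,0,0.1],[0,0,0]],[1,[0,0,0.15],[0,0,0]],[1,[0,0,0.2],[0,0,0]],[1,[0,0,0.25],[0,0,0]],[1,[0,0,0.3],[0,0,0]],[1,[0,0,0.35],[0,0,0]],[1,[0,0,0.4],[0,0,0]]]' 
python3 -c "
from h import *
o=get_obs();print(o['wrist_force'],o['ft_torque'],o['eef_pos'])"
```

```text
t: 21.52
eef_pos: [0.5765, 0.2118, 0.2465]
tcp_rot: [0.756, 0.654, 0.0, -0.0]
wrist_force: [-1.1, -0.3, -7.4]
opening: 0.0111
[-1.06379632 -0.28461506 -7.41018199] [ 0.02873063 -0.02501196  0.01356394] [0.57648653 0.21179608 0.24649054]
```

```bash

python3 -m pendant '[[1,[0,0,0.02],[0,0,0]],[1,[0,0,0.04],[0,0,0]],[1,[0,0,0.06],[0,0,0]],[1,[0,0,0.08],[0,0,0]],[1,[0,0,0.1],[0,0,0]],[1,[0,0,0.1],[0,0,0]],[1,[0,0,0.1],[0,0,0]],[1,[0,0,0.1],[0,0,0]]]' 
python3 -c "
from h import *
o=get_obs();print(o['wrist_force'],o['ft_torque'],o['eef_pos'])"
```

```text
t: 22.18
eef_pos: [0.5765, 0.2118, 0.2455]
tcp_rot: [0.756, 0.654, 0.0, -0.0]
wrist_force: [-0.6, 0.2, -7.5]
opening: 0.0114
[-0.6470418   0.20140083 -7.49338861] [-0.02592977 -0.04315416 -0.01119548] [0.57649494 0.21180241 0.24553147]
```

```bash

python3 -m pendant '[[1,[0,0,0.01],[0,0,0]],[1,[0,0,0.02],[0,0,0]],[1,[0,0,0.03],[0,0,0]],[1,[0,0,0.03],[0,0,0]],[1,[0,0,0.03],[0,0,0]],[1,[0,0,0.03],[0,0,0]],[1,[0,0,0.03],[0,0,0]],[1,[0,0,0.03],[0,0,0]]]' 
python3 -c "
from h import *
o=get_obs();print(o['wrist_force'],o['ft_torque'],o['eef_pos'])"
```

```text
t: 22.85
eef_pos: [0.5765, 0.2119, 0.2455]
tcp_rot: [0.756, 0.654, 0.0, 0.0]
wrist_force: [-1.6, -1.3, -1.4]
opening: 0.011
[-1.56467575 -1.2894733  -1.37823197] [-0.24997586  0.42884019  0.03084886] [0.57650901 0.21186299 0.24553203]
```

```bash

python3 -m pendant '[[0.9,[0,0,0],[0,0,0]],[0.75,[0,0,0],[0,0,0]],[0.7,[0,0,0],[0,0,0]],[0.65,[0,0,0],[0,0,0]],[0.6,[0,0,0],[0,0,0]],[0.5,[0,0,0],[0,0,0]],[0.3,[0,0,0],[0,0,0]],[0.2,[0,0,0],[0,0,0]]]' 20
python3 -c "
from h import *
o=get_obs();print(o['wrist_force'],o['ft_torque'],o['eef_pos'])
snap('scene','s14')
crop('s14',350,250,80,75,9,'s14d')"
```

```text
t: 23.52
eef_pos: [0.5766, 0.2119, 0.2454]
tcp_rot: [0.756, 0.654, 0.0, 0.0]
wrist_force: [0.3, 0.5, 0.5]
opening: 0.034
[0.32183978 0.46051207 0.52084012] [ 0.02194939  0.02109411 -0.00497962] [0.57657521 0.21186181 0.24537929]
```

View pics/s14d.png

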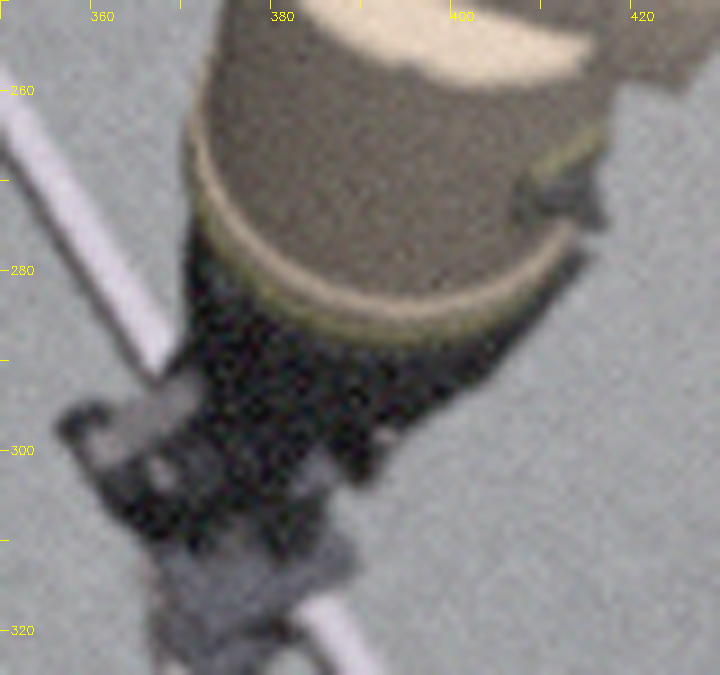

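Released. Opening fully while rising straight up.

```bash

python3 -m pendant '[[0,[0,0,-0.1],[0,0,0]],[-0.2,[0,0,-0.4],[0,0,0]],[-0.2,[0,0,-1],[0,0,0]],[-0.2,[0,0,-2],[0,0,0]],[-0.2,[0,0,-3.2],[0,0,0]],[-0.2,[0,0,-4.6],[0,0,0]],[-0.2,[0,0,-6],[0,0,0]],[-0.2,[0,0,-7.5],[0,0,0]]]'
python3 -m pendant '[[-0.2,[0,0,-2],[0,0,0]],[-0.2,[-3,0,-4],[0,0,0]],[-0.2,[-6,0,-5],[0,0,0]],[-0.2,[-9,0,-5],[0,0,0]],[-0.2,[-12,0,-5],[0,0,0]],[-0.2,[-15,0,-5],[0,0,0]],[-0.2,[-18,0,-5],[0,0,0]],[-0.2,[-20,0,-5],[0,0,0]]]'
python3 -c "
from h import *
o=get_obs();print(o['wrist_force'],o['eef_pos'])
snap('scene','s15');snap('top','t15')
n=TB((0,.05+S/1000,0))
t=T(np.array([.5765-.0002,.2104]),PB); b=CA(0,-7,t)
overlay('scene','s15',b,330,240,110,110,6,'s15d');crop('s15',330,240,110,110,6,'s15e');crop('t15',70,130,160,80,5,'t15d')"
```

```text
t: 24.23
eef_pos: [0.5765, 0.2119, 0.3223]
tcp_rot: [0.756, 0.654, 0.001, 0.0]
wrist_force: [0.6, 1.0, -1.1]
opening: 0.0515
t: 24.9
eef_pos: [0.5474, 0.0107, 0.3719]
tcp_rot: [0.757, 0.653, 0.0, 0.001]
wrist_force: [0.5, 0.2, 0.4]
opening: 0.0515
[0.53678795 0.21470896 0.4452113 ] [0.54735444 0.01067399 0.37193876]
```

View pics/s15d.png

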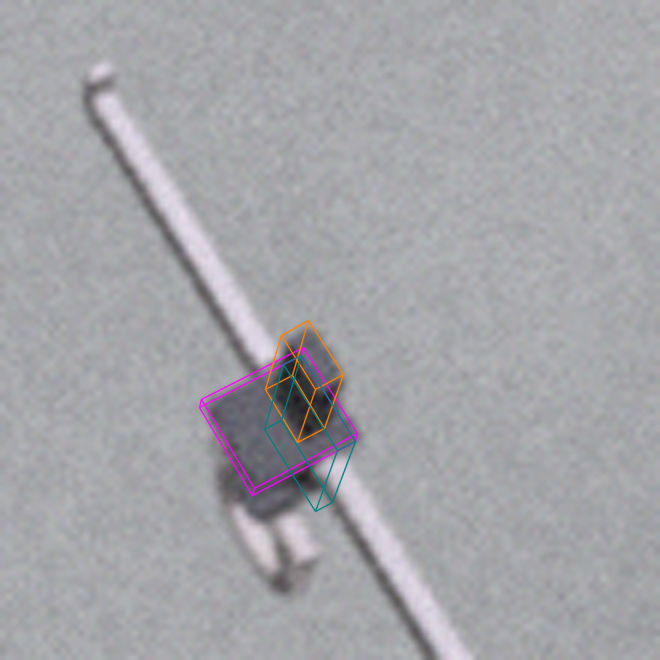

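View pics/s15e.png

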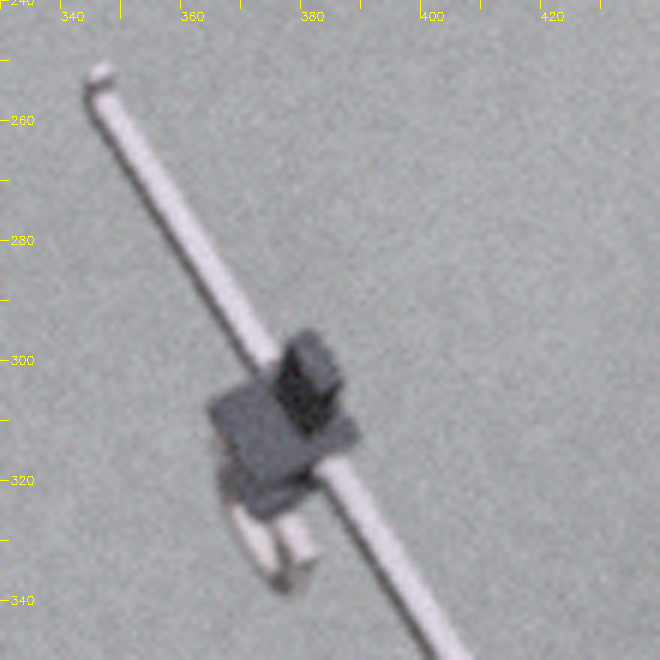

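View pics/t15d.png

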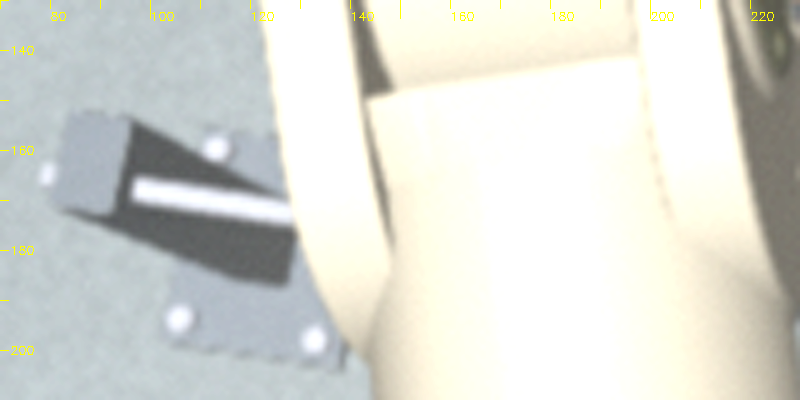

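View pics/s15.png

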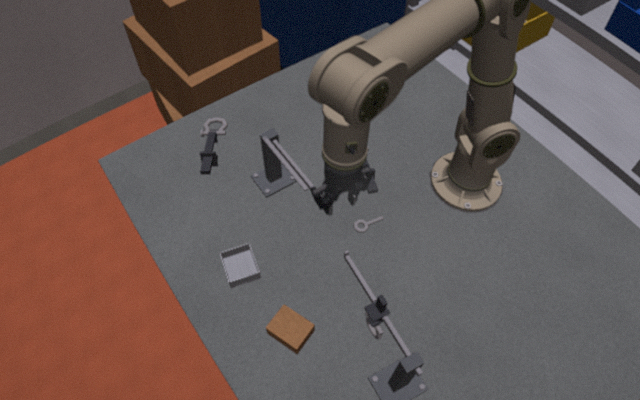

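```bash

python3 -m pendant '[[-0.2,[0,0,0],[0,0,0]],[-0.2,[0,0,0],[0,0,0]],[-0.2,[0,0,0],[0,0,0]],[-0.2,[0,0,0],[0,0,0]],[-0.2,[0,0,0],[0,0,0]],[-0.2,[0,0,0],[0,0,0]],[-0.2,[0,0,0],[0,0,0]],[-0.2,[0,0,0],[0,0,0]]]'
python3 -c "
from h import *
print(hand_in())"
```

```text
t: 25.67
eef_pos: [0.5476, 0.0141, 0.3701]
tcp_rot: [0.756, 0.654, -0.0, -0.0]
wrist_force: [-1.0, -0.3, -0.0]
opening: 0.0509
the job is handed in; nothing more can be done
None
```

I parked the carrier in the second rail's notch, released and upright, and handed the job in at 25.7 s; the hand-in returned no verdict.

- **First rail:** I gripped the tab and slid the carrier to the end stop, where contact was felt at about 6 N. Then I lifted it about 35 mm and carried it over both stops.
- **Second rail:** I lowered it by feel about 90 mm before the notch and slid it on. The wrist then took the carrier's full weight (about 7 N), which put it over the notch. It went down 7 mm onto the notch floor, and I opened the gripper and backed away.
- **Last checks:** At release the wrist height put the carrier origin at 193 mm, fully home. In the final scene picture it hangs upright on the rail at about (375, 310). The tray, carton and eyebolt look unmoved, and the arm is clear with about zero wrist force.
- **Forces:** The highest force I saw on a rail was about 13 N, when first setting it down on the second rail. I only read forces at the end of each move, so a brief higher peak in between would not show.
- **What was less certain:** The two cameras disagreed by about 2 mm on the second rail's centre line, within the 3 mm play. The arm hid the carrier in the last top view, so the final position rests on the scene view and the wrist readings.

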